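# Hang the hose hanger in the eye of a vacuum-pod post

### The job

Hang the blue-and-yellow hose hanger on the vacuum-clamp post that has the red eye: feed its curved prong through the eye from the suction-cup side, turning the hanger so that the prong follows its own curve, and swing the saddle down until the leg comes up against the brass stop screw on the post. The screw is set differently each time, so feel for it: bear on it with about 10 N, no more, for a good second, and do not force or jam the prong in the eye. Then let go and leave the hanger hanging still, about level over the cup, with the polishing pad, resin tin and mallet undisturbed.

Things in the scene. Friction and masses are not known exactly. Their poses are not given: they have to be found in the camera images.
- stand: Fixed vacuum clamp with red eye. Steel tube 22 mm thick, top at 165 mm. Origin: on the worktop under the tube; +x: along its arm over the white cup, to 192 mm; z up. Lever on arm 63 mm high, 35-105 mm out; valve 84 mm high, 160 mm out. Brass stop screw, 10 mm thick, sticks out of the tube's +x side 55 mm below the eye's centre, by 1 to 13 mm (set anew each time, not measured); rigid.
- eye (a point): Centre of the eye's hole, 177.5 mm up, on the tube's axis; axes as stand. Hole 13 mm across, its axis along x, in a rigid ring of 8 mm wire, 29 mm across outside. A brass spring pin enters from above, its nose 2 mm over the centre; the prong lifts it: 5 N plus 1.5 N per mm, so the prong rides low and drags with up to 5 N, where it sticks up to 9 (a 1 mm sideways wiggle frees it).
- hanger: Loose rigid hanger, 0.18-0.29 kg, standing upright. Blue saddle block 56 x 30 x 30 mm (x, y, z), lip on its +x end to z = 52 mm; 8 mm yellow bar from it along the worktop to x = -64 mm, then straight up (the leg) to z = 62, bending at z = 70 into the prong; all at y = 0. Origin: centre of the block's underside. Centre of mass x = -35, z = 34 mm. Hung: +x along the stand's +x.
- prong_tip (a point): Centre of the prong's round end, x = -100, z = 96 mm in the hanger's frame. The prong is 8 mm round bar on an arc of 28 mm centreline radius about prong_center, 86 degrees from prong_root to here; at the tip it points nearly straight up while the hanger stands. It enters the eye with the hanger turned saddle up, about 60 degrees.
- prong_root (a point): Start of the prong's arc, next to the top of the leg, x = -72, z = 70 mm in the hanger's frame; here the bar runs level towards -x.
- prong_center (a point): Centre of the prong's arc, a point in the air, x = -72, z = 98 mm in the hanger's frame.
- seat (a point): Point of the prong's centreline 30 degrees from its root, x = -86, z = 73.7 mm in the hanger's frame; it lies about at the eye's centre when hung. There the prong slants 30 degrees up through the eye with little clearance. The leg meets the screw at z about 20 mm (hanger's frame); the hanger then is upright within 7 degrees either way, as the screw is set.
- saddle (a point): Place to grip the saddle block across its 30 mm width (y): middle of the block, 21 mm above its underside; its flat top is 9 mm higher. In front of it the leg stands 60 mm away in -x. Pressing straight down here on a half-threaded hanger jams it; pushing it towards the stand's -x bears on the screw; turning it down hard as well can load the screw with twice the push felt.
- capped_stand: The other vacuum clamp, fixed, alike but with a plain grey cap (36 mm across, top at 190 mm) instead of the eye. Origin and axes as stand. Not used.
- polishing_pad: Loose orange polishing pad, a disc 100 mm across and 26 mm high. Origin: centre of its underside. Leave alone.
- resin_tin: Loose resin tin with a white label, 76 mm across, 90 mm high. Origin: centre of its underside. Leave alone.
- mallet: Loose rubber mallet lying flat, 260 mm long. Origin: middle of its length, on the worktop. Leave alone.
Things that resemble listed ones, but are neither listed nor needed, are in the scene too. What is meant by the hanger is not green or pink, and is the larger of those in its own colour.

How it is judged:
By the outcome, as a careful person would: the job done as asked, in the order asked, and still so for the second after the job is handed in, with the robot touching nothing.
It also fails if it takes over 72 s, if anything falls off the work surface, if the arm or the gripper's body presses on something with over 40 N, if the wrist force passes 120 N, or if a joint passes its speed limit or range.

### The arm

A 7-joint arm with a two-finger parallel gripper is mounted at the origin on the work surface. World frame = base frame: x ahead of the robot, y to its left, z up, the work surface at z = 0. Lengths are in m, angles in rad, forces in N, time in s.
With the tool pointing down it reaches from about 0.4 to 0.85 m from the base axis. Payload 10.4 kg.
Tool frame: the origin (TCP) lies between the finger pads; the fingertips stand tcp_to_tips ahead of it and the grasp point (between the pads) lies 8 mm behind it (tcp_to_tips is the distance from the TCP to the fingertips, in m); z points along the fingers, y is the line along which they close (so a half turn about z gives the same grasp; the last joint's range is limited). The gripper opens to 85 mm and grips with 20 to 120 N. Pads are 22 mm wide; open, the fingers measure 114 mm over their backs; the gripper's body (76 mm by 85 mm) begins 54 mm behind the grasp point. The pads swing forward as they close: fully open they stand 13 mm farther back than shut.
Start: joints at [-1.278, 0.332, -0.065, 1.46, 0.022, 1.35, -0.088], TCP at [0.194, 0.594, 0.242] pointing down, gripper open.
Joint ranges: [-2.6, 2.6], [-0.5, 2.12], [-1.47, 1.34], [0.16, 2.42], [-1.27, 4.41], [0.06, 2.06], [-2.6, 2.6]. Speed limits (rad/s): [2.22, 2.22, 2.79, 2.79, 3.14, 3.14, 3.14].

### API

Orientations are given as a unit quaternion [x, y, z, w].
In Python, from workcell import * gives the robot as it stands.
- The arm moves only by the tool apply_moves, never from a script. Its argument "rows" is a list of rows, each an object of numbers: "x", "y", "z": the shift along the tool's x, y, z in mm; "ax", "ay", "az": the turn, a rotation vector about the tool's x, y, z in degrees; "gripper": the closure, from 0 (fully open) to 1 (shut). A call has 1 to 5 rows; each row shifts and turns the commanded pose from where the row before left it, along the tool's axes as they then stand; what a row does not reach is not made up. A row lasts 1/12 s, in which the tool goes at most 41.7 mm and 7.16 degrees, less where a joint would pass 70% of its speed; a pose out of reach is approached as far as the arm can. A call with a gripper value outside its range is refused whole. The fingers move at their own pace and stop on an object; "newtons" is the grip in N (left out, the last holds). Time passes only in rows, so rows that do not move let the fingers close. It gives the time, the measured TCP pose, the force, the opening and the grip force at its end, in the units of the state.
- get_obs(): the state, without advancing time (a new reading comes with each control period).
- camera(name): name is "scene" or "top" or "wrist"; returns a dict with "color" (384x512x3 uint8, red, green, blue), "fov_y" (degrees; the focal length in pixels is half the picture's height over the tangent of half this angle, whatever the lens; pixels are square), "cx", "cy" (the principal point, pixels), "rvec" (rotation vector, rad) and "tvec" (3), from world to camera coordinates, as OpenCV has them. Camera axes: x right, y down, z forward; pixel columns grow to the right and rows downward; lengths in m; the calibration is good to about 2 mm. The wrist camera is an equidistant fisheye: a pixel r from the principal point sees the ray r / f radians off the axis. A picture is of the moment at which its call begins. There is no depth.
- hand_in(): hands the job in; it is judged then, once.
The state is a dict: "clock": time; "joint_pos": joint angles; "joint_velocities": joint speeds; "tau": joint torques, N m; "position": TCP position; "ee_rot": TCP orientation; "ft_force": force on the tool from outside, world axes, zero at the start; "torque": the same for the moment, N m; "grip_width": opening from 0.0 (shut) to 1.0 (fully open); "grasp_force": force on a finger pad.
Only numpy, scipy, OpenCV 4.12 (cv2) and the standard library are available. Lean on these libraries where they do the work, as an engineer would, in place of code of your own. Each camera call takes 0.05 s, during which the arm holds its last target. There are 200 camera calls.

## Working session

There is one attempt and no reset: what is moved stays moved. The work goes in short steps, Python scripts to look and compute and a tool call to move; the robot and the scene stay as the last step left them, time stands still between calls to the robot, and variables do not carry over. Pictures are saved under pics/ and viewed, at most 10 in all, crops included, and the job is handed in when it is done.

Besides the shell and the picture viewer there is one more tool, called after ">>>" by a JSON object that holds its "name" and its "arguments", one argument or row to a line. apply_moves: Moves the arm, as the interface text tells. Its arguments: {"type":"object","properties":{"rows":{"type":"array","items":{"type":"object","properties":{"x":{"type":"number"},"y":{"type":"number"},"z":{"type":"number"},"ax":{"type":"number"},"ay":{"type":"number"},"az":{"type":"number"},"gripper":{"type":"number"}}}},"newtons":{"type":"number"}},"required":["rows"]}

```bash
mkdir -p pics; ls
python3 - <<'E'
from workcell import *
import cv2,numpy as np
o=get_obs();print(o)
for n in ("scene","top"):
    c=camera(n);cv2.imwrite(f"pics/{n}0.png",cv2.cvtColor(c["color"],cv2.COLOR_RGB2BGR))
    print(n,c["fov_y"],c["cx"],c["cy"],c["rvec"],c["tvec"])
E
```

```text
pics
{'clock': 0.0, 'joint_pos': array([-1.27761228,  0.33286716, -0.06469919,  1.46093376,  0.02160481,
        1.3498881 , -0.08851072]), 'joint_velocities': array([-7.48161141e-04, -2.22863703e-03,  2.02287714e-04,  1.04163567e-03,
       -1.80638098e-03, -7.36824369e-04,  7.46299725e-05]), 'tau': array([-5.71582004e-04, -6.25451946e+01,  4.86957666e-02, -3.91589928e+01,
        1.61643099e-02,  1.02896095e-02,  3.05315304e-06]), 'position': array([0.19399751, 0.59375841, 0.24152247]), 'ee_rot': array([ 1.57231630e-01,  9.87561504e-01, -6.96242652e-04, -7.56935818e-05]), 'ft_force': array([ 1.18022869, -0.55617898,  0.11943145]), 'torque': array([ 0.02425873, -0.0380172 ,  0.00553346]), 'grasp_force': 0.0, 'grip_width': 0.9970987217590662}
scene 57.35814667111665 256.56079350777 189.54129171925922 [ 0.8678133   2.53724773 -1.10232365] [ 0.44977583 -0.17128891  1.10210588]
top 48.06352267282795 255.92149471568348 190.49398092529657 [ 2.16092666 -2.18853618  0.09176706] [0.00128023 0.59587525 0.97615973]
```

View pics/scene0.png

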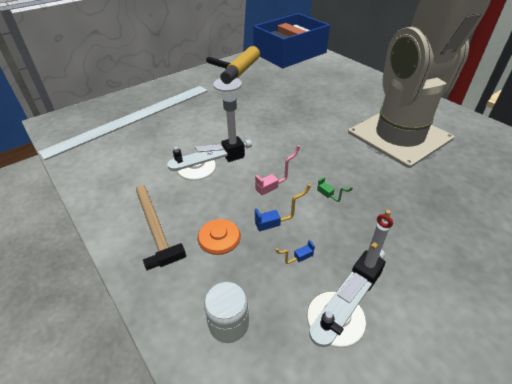

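View pics/top0.png

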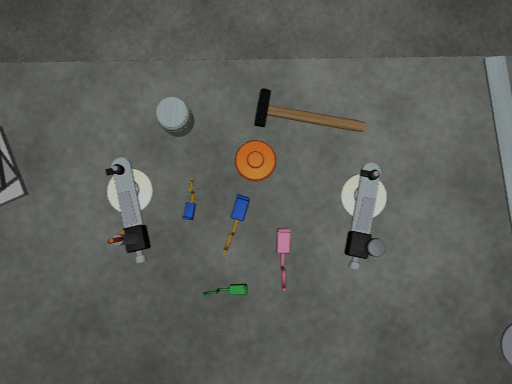

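Large blue/yellow hanger: scene (268,218), top (240,208). The small one is at scene (303,252), top (189,210). The larger one fits the description. The red-eye stand is at scene (383,220), top (117,240).

```bash
cat > h.py <<'E'
from workcell import *
import cv2,numpy as np
from scipy.spatial.transform import Rotation as Ro
def cal(c):
    R=Ro.from_rotvec(c["rvec"]).as_matrix();t=np.array(c["tvec"]);f=192/np.tan(np.radians(c["fov_y"]/2))
    return R,t,f
def proj(c,P,fish=False):
    R,t,f=cal(c);q=np.atleast_2d(P)@R.T+t
    if fish:
        r=np.hypot(q[:,0],q[:,1]);th=np.arctan2(r,q[:,2]);return np.c_[c["cx"]+f*th*q[:,0]/r,c["cy"]+f*th*q[:,1]/r]
    return np.c_[c["cx"]+f*q[:,0]/q[:,2],c["cy"]+f*q[:,1]/q[:,2]]
def ray(c,uv,fish=False):
    R,t,f=cal(c);d=np.array([(uv[0]-c["cx"])/f,(uv[1]-c["cy"])/f,1.])
    if fish:
        r=np.hypot(d[0],d[1]);d=np.array([d[0]/r*np.sin(r),d[1]/r*np.sin(r),np.cos(r)])
    return -R.T@t,R.T@(d/np.linalg.norm(d))
def plane(c,uv,z,fish=False):
    o,d=ray(c,uv,fish);return o+d*(z-o[2])/d[2]
def tri(*rays):
    A=sum(np.eye(3)-np.outer(d,d) for o,d in rays);b=sum((np.eye(3)-np.outer(d,d))@o for o,d in rays)
    return np.linalg.solve(A,b)
def hsv(c): return cv2.cvtColor(c["color"],cv2.COLOR_RGB2HSV)
def blobs(m,amin=8):
    n,l,s,ce=cv2.connectedComponentsWithStats(m.astype(np.uint8));return [(s[i,4],ce[i].round(1),i) for i in range(1,n) if s[i,4]>=amin],l
E
python3 - <<'E'
from h import *
S=camera("scene");T=camera("top")
for n,c in(("S",S),("T",T)):
    h=hsv(c)
    print(n,"tcp",proj(c,get_obs()["position"]).round(0))
    for k,m in (("blue",(abs(h[...,0]-112.)<10)&(h[...,1]>170)&(h[...,2]>80)),("yel",(abs(h[...,0]-20.)<6)&(h[...,1]>150)&(h[...,2]>90)),("red",((h[...,0]<6)|(h[...,0]>173))&(h[...,1]>140)&(h[...,2]>60)),("white",(h[...,1]<25)&(h[...,2]>200))):
        b,l=blobs(m); print(k,[(int(a),list(x)) for a,x,i in b])
    for s in ([300,150,400,345] if n=="S" else [90,140,190,290],[235,165,335,265] if n=="S" else [180,170,280,270]):
        pass
h=hsv(T);m=(abs(h[...,0]-112.)<10)&(h[...,1]>150)&(h[...,2]>60);b,l=blobs(m,60)
for a,x,i in b:
    p=np.argwhere(l==i)[:,::-1].astype(np.float32);print(cv2.minAreaRect(p))
f=lambda I,x0,y0,x1,y1:cv2.cvtColor(cv2.resize(I["color"][y0:y1,x0:x1],(400,400),interpolation=cv2.INTER_CUBIC),cv2.COLOR_RGB2BGR)
cv2.imwrite("pics/crop1.png",np.hstack([f(S,240,170,340,270),f(T,85,150,195,260)]))
E
```

```text
S tcp [[710. 228.]]
blue [(1670, [np.float64(297.8), np.float64(38.9)]), (332, [np.float64(267.3), np.float64(219.3)]), (188, [np.float64(304.6), np.float64(251.5)])]
yel [(359, [np.float64(245.7), np.float64(58.7)]), (75, [np.float64(295.5), np.float64(202.9)]), (13, [np.float64(282.0), np.float64(251.5)]), (17, [np.float64(290.1), np.float64(260.3)])]
red [(1513, [np.float64(476.3), np.float64(49.4)]), (102, [np.float64(384.7), np.float64(220.5)])]
white [(21, [np.float64(23.7), np.float64(0.4)]), (178, [np.float64(41.8), np.float64(5.3)]), (14, [np.float64(2.4), np.float64(4.1)]), (8, [np.float64(12.5), np.float64(2.5)]), (20, [np.float64(300.8), np.float64(27.6)]), (171, [np.float64(227.0), np.float64(84.2)]), (1325, [np.float64(118.3), np.float64(122.7)]), (13, [np.float64(248.0), np.float64(141.0)]), (113, [np.float64(208.8), np.float64(147.4)]), (381, [np.float64(194.2), np.float64(158.2)]), (374, [np.float64(198.2), np.float64(170.8)]), (15, [np.float64(381.5), np.float64(252.5)]), (2617, [np.float64(339.4), np.float64(312.5)]), (1122, [np.float64(224.9), np.float64(299.8)])]
T tcp [[-84. 413.]]
blue [(292, [np.float64(239.9), np.float64(207.6)]), (141, [np.float64(188.8), np.float64(210.7)])]
yel [(88, [np.float64(255.3), np.float64(161.0)]), (333, [np.float64(256.2), np.float64(170.3)]), (21, [np.float64(190.6), np.float64(186.2)]), (18, [np.float64(191.9), np.float64(198.0)]), (38, [np.float64(234.4), np.float64(225.9)]), (12, [np.float64(122.2), np.float64(231.8)]), (39, [np.float64(228.4), np.float64(240.4)]), (11, [np.float64(111.0), np.float64(240.1)]), (8, [np.float64(224.9), np.float64(250.9)])]
red [(29, [np.float64(117.0), np.float64(239.5)])]
white []
((239.93577575683594, 207.3807373046875), (12.739089965820312, 24.328786849975586), 16.699243545532227)
((188.85848999023438, 210.7452850341797), (9.752598762512207, 17.170068740844727), 15.945395469665527)
```

View pics/crop1.png

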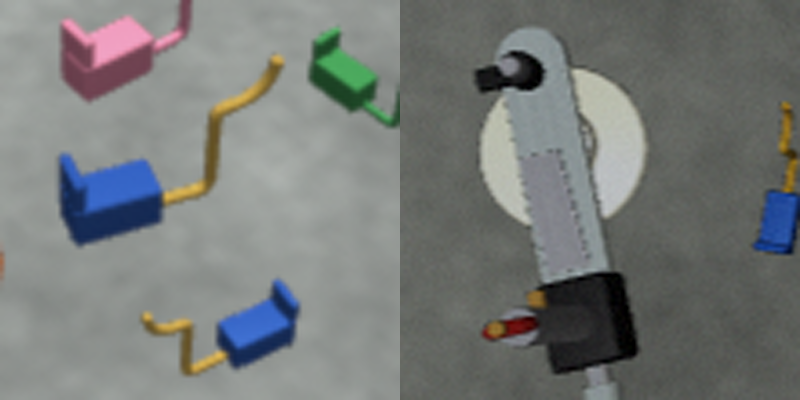

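Run:
```python
from h import *
S=camera("scene");T=camera("top")
e=tri(ray(S,(384.5,220.5)),ray(T,(116.5,239.6)));print("eye",e, plane(T,(116.5,239.6),.185))
v=plane(T,(117.5,169),.084);print("valve",v,np.degrees(np.arctan2(*(v-e)[[1,0]])))
# tube base block centre, cup centre
b=plane(T,(85+188*.275,150+323*.275),.02);print("block",b)
print("hanger: block top",plane(T,(239.9,207.6),.025), "tip", tri(ray(S,(309,186.3)),ray(T,(225.5,250))), plane(T,(225.5,250),.098))
w=camera("wrist");cv2.imwrite("pics/w0.png",cv2.cvtColor(w["color"],cv2.COLOR_RGB2BGR));print(w["fov_y"],w["cx"],w["cy"])
R,t,f=cal(w);print("cam pos",-R.T@t,"axis",R[2],"right",R[0])
```

```text
eye [0.48889866 0.26899776 0.17497213] [0.4896727  0.26498996 0.185     ]
valve [0.64226879 0.29823563 0.084     ] 10.793133395248393
block [0.48730585 0.27194928 0.02      ]
hanger: block top [0.55654268 0.03143071 0.025     ] tip [0.46168002 0.06136608 0.08989199] [0.46282195 0.06004375 0.098     ]
65.70646984690485 256.25200866138545 193.08993232633185
cam pos [0.1256299  0.61717408 0.37256469] axis [ 0.2727809  -0.08964755 -0.95789034] right [ 3.11235277e-01  9.50332840e-01 -3.08987845e-04]
```

```bash
python3 -c "
import workcell;print([ (k,v) for k,v in vars(workcell).items() if isinstance(v,(int,float,list,tuple))])
from workcell import *
print(tcp_to_tips)"
```

```text
[('tcp_to_tips', 0.011)]
0.011
```

>>> {"name": "apply_moves", "arguments": {
  "rows": [
    {"x": -22, "y": -18, "z": -15, "gripper": 0},
    {"x": -22, "y": -18, "z": -15},
    {"x": -22, "y": -18, "z": -15},
    {"x": -26, "y": -21, "z": -10},
    {"x": -26, "y": -21, "z": -5}
  ]
}}

```text
invalid input at $.rows[0]: expected keys x, y, z, ax, ay, az, gripper
```

>>> {"name": "apply_moves", "arguments": {
  "rows": [
    {"x": -26, "y": -21},
    {"x": -26, "y": -21},
    {"x": -26, "y": -21},
    {"x": -26, "y": -21},
    {"x": -26, "y": -21}
  ]
}}

```text
invalid input at $.rows[0]: expected keys x, y, z, ax, ay, az, gripper
```

>>> {"name": "apply_moves", "arguments": {
  "rows": [
    {"x": -26, "y": -21},
    {"x": -26, "y": -21},
    {"x": -26, "y": -21},
    {"x": -26, "y": -21},
    {"x": -26, "y": -21}
  ]
}}

```text
invalid input at $.rows[0]: expected keys x, y, z, ax, ay, az, gripper
```

>>> {"name": "apply_moves", "arguments": {
  "rows": [
    {"x": -26, "y": -21, "z": 30},
    {"x": -26, "y": -21, "z": 30},
    {"x": -26, "y": -21, "z": 30},
    {"x": -20, "y": -16, "z": 20},
    {}
  ]
}}

```text
invalid input at $.rows[0]: expected keys x, y, z, ax, ay, az, gripper
```

>>> {"name": "apply_moves", "arguments": {
  "rows": [
    {"x": -22, "y": -18, "z": -15, "ax": 0, "ay": 0, "az": 0, "gripper": 0},
    {"x": -22, "y": -18, "z": -15, "ax": 0, "ay": 0, "az": 0, "gripper": 0},
    {"x": -22, "y": -18, "z": -15, "ax": 0, "ay": 0, "az": 0, "gripper": 0},
    {"x": -26, "y": -21, "z": -10, "ax": 0, "ay": 0, "az": 0, "gripper": 0},
    {"x": -26, "y": -21, "z": -5, "ax": 0, "ay": 0, "az": 0, "gripper": 0}
  ]
}}

```text
clock: 0.77
position: [0.2771, 0.4654, 0.3039]
ee_rot: [0.157, 0.988, 0.001, 0.0]
ft_force: [0.8, 0.1, -0.6]
grip_width: 1.001
grasp_force: 0.0
```

>>> {"name": "apply_moves", "arguments": {
  "rows": [
    {"x": -26, "y": -21, "z": 0, "ax": 0, "ay": 0, "az": 0, "gripper": 0},
    {"x": -26, "y": -21, "z": 0, "ax": 0, "ay": 0, "az": 0, "gripper": 0},
    {"x": -26, "y": -21, "z": 0, "ax": 0, "ay": 0, "az": 0, "gripper": 0},
    {"x": -26, "y": -21, "z": 0, "ax": 0, "ay": 0, "az": 0, "gripper": 0},
    {"x": -26, "y": -21, "z": 0, "ax": 0, "ay": 0, "az": 0, "gripper": 0}
  ]
}}

```text
clock: 1.18
position: [0.368, 0.3245, 0.3025]
ee_rot: [0.157, 0.988, 0.0, 0.0]
ft_force: [0.7, 0.1, 0.2]
grip_width: 0.998
grasp_force: 0.0
```

>>> {"name": "apply_moves", "arguments": {
  "rows": [
    {"x": -26, "y": -21, "z": 0, "ax": 0, "ay": 0, "az": 0, "gripper": 0},
    {"x": -26, "y": -21, "z": 0, "ax": 0, "ay": 0, "az": 0, "gripper": 0},
    {"x": -26, "y": -21, "z": 0, "ax": 0, "ay": 0, "az": 0, "gripper": 0},
    {"x": -26, "y": -21, "z": 0, "ax": 0, "ay": 0, "az": 0, "gripper": 0},
    {"x": -26, "y": -21, "z": 0, "ax": 0, "ay": 0, "az": 0, "gripper": 0}
  ]
}}

```text
clock: 1.6
position: [0.459, 0.1842, 0.3025]
ee_rot: [0.157, 0.988, 0.0, 0.0]
ft_force: [-0.0, 0.8, 0.1]
grip_width: 0.998
grasp_force: 0.0
```

>>> {"name": "apply_moves", "arguments": {
  "rows": [
    {"x": -26, "y": -21, "z": 30, "ax": 0, "ay": 0, "az": 0, "gripper": 0},
    {"x": -26, "y": -21, "z": 30, "ax": 0, "ay": 0, "az": 0, "gripper": 0},
    {"x": -26, "y": -21, "z": 30, "ax": 0, "ay": 0, "az": 0, "gripper": 0},
    {"x": -20, "y": -16, "z": 20, "ax": 0, "ay": 0, "az": 0, "gripper": 0},
    {"x": 0, "y": 0, "z": 0, "ax": 0, "ay": 0, "az": 0, "gripper": 0}
  ]
}}

```text
clock: 2.02
position: [0.523, 0.0805, 0.1948]
ee_rot: [0.16, 0.987, -0.002, -0.002]
ft_force: [0.2, -0.2, 0.3]
grip_width: 0.999
grasp_force: 0.0
```

Run:
```python
from h import *
o=get_obs();print(o["position"],Ro.from_quat(o["ee_rot"]).as_matrix().round(3).tolist(),o["joint_pos"].round(2),o["clock"])
w=camera("wrist");cv2.imwrite("pics/w1.png",cv2.cvtColor(w["color"],cv2.COLOR_RGB2BGR))
```

```text
[0.52295744 0.08045136 0.19479548] [[-0.948, 0.317, -0.004], [0.317, 0.948, -0.004], [0.003, -0.005, -1.0]] [-0.63  0.16  0.44  1.8  -0.07  1.21  1.07] 2.0167
```

View pics/w1.png

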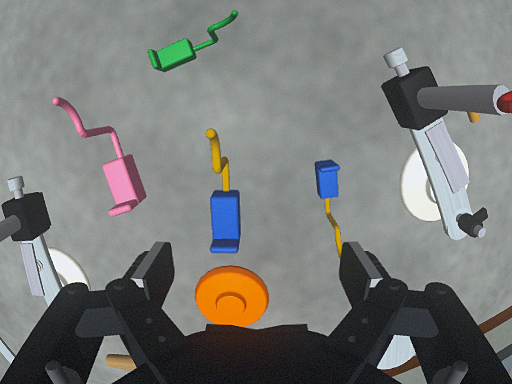

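Run:
```python
from h import *
w=camera("wrist");h=hsv(w)
m=(abs(h[...,0]-112.)<10)&(h[...,1]>150)&(h[...,2]>60);b,l=blobs(m,100)
for a,x,i in b:
    p=np.argwhere(l==i)[:,::-1];print(a,x,p.min(0),p.max(0))
m=(abs(h[...,0]-20.)<7)&(h[...,1]>130)&(h[...,2]>80);b,l=blobs(m,20)
for a,x,i in b:
    p=np.argwhere(l==i)[:,::-1];print("y",a,x,p.min(0),p.max(0),p[p[:,1]<p[:,1].min()+8].mean(0))
P=lambda u,z:plane(w,u,z,True)
tip=P((211.5,134),.097);bb=[P(u,.03) for u in ((213,192),(239,192))]
print(tip,bb); leg=P((226,190),.004);print("bar",leg)
mid=(bb[0]+bb[1])/2; d=mid-tip; yaw=np.arctan2(d[1],d[0]);print("yaw",np.degrees(yaw),"len",np.hypot(*d[:2]),"expect .072")
print("face yaw",np.degrees(np.arctan2(*(bb[1]-bb[0])[[1,0]]))-90, np.hypot(*(bb[1]-bb[0])[:2]))
print("origin",mid[:2]+.028*np.array([np.cos(yaw),np.sin(yaw)]))
print("eye", )
```

```text
595 [324.5 181.2] [312 163] [335 198]
1186 [222.2 216.2] [208 191] [236 241]
171 [220.6 248.9] [208 242] [234 252]
y 83 [470.1 117.6] [464 113] [475 122] [470.11594203 116.8115942 ]
y 592 [215.7 159.7] [203 130] [226 191] [207.65714286 133.9       ]
y 284 [331.3 229.9] [322 199] [340 260] [323.64705882 202.67647059]
y 2856 [228.5 299. ] [194 272] [263 326] [226.17391304 276.4229249 ]
[0.46304945 0.06679447 0.097     ] [array([0.5229753 , 0.03550078, 0.03      ]), array([0.53161455, 0.06152098, 0.03      ])]
bar [0.53142795 0.04427214 0.004     ]
yaw -15.88579356625526 len 0.06679649382934723 expect .072
face yaw -18.367242337575632 0.027416915684205553
origin [0.55422559 0.0408467 ]
eye
```

Run:
```python
from h import *
o=get_obs();print(o["position"],o["ee_rot"].round(3))
w=camera("wrist");h=hsv(w)
m=(abs(h[...,0]-112.)<10)&(h[...,1]>150)&(h[...,2]>60);b,l=blobs(m,600)
p=np.argwhere(l==b[0][2])[:,::-1]
for r in (194,200,210,220,228): q=p[p[:,1]==r][:,0];print(r,q.min(),q.max())
P=lambda u,z:plane(w,u,z,True)
tip=P((207.7,134),.099)
for r in (196,220):
  q=p[p[:,1]==r][:,0];a=P((q.min()-.5,r),.03);c=P((q.max()+.5,r),.03);print((a+c)/2,np.hypot(*(a-c)[:2]))
mid=P((222.3,191),.03);d=mid-tip;yaw=np.arctan2(d[1],d[0])
print(tip,mid,np.degrees(yaw),np.hypot(*d[:2]),mid[:2]+.028*np.array([np.cos(yaw),np.sin(yaw)]))
```

```text
[0.52289504 0.08540366 0.19808061] [ 0.158  0.987 -0.    -0.001]
194 213 233
200 206 232
210 207 232
220 207 233
228 208 233
[0.53042759 0.04359243 0.03      ] 0.027763606216556526
[0.55586257 0.03350632 0.03      ] 0.029655981022090435
[0.46235712 0.06624529 0.099     ] [0.52588233 0.04738203 0.03      ] -16.538327599771854 0.06626669787832117 [0.55272396 0.03941165]
```

>>> {"name": "apply_moves", "arguments": {
  "rows": [
    {"x": -22, "y": -19, "z": 25, "ax": 0, "ay": 4, "az": 0, "gripper": 0},
    {"x": -21, "y": -19, "z": 30, "ax": 0, "ay": 4, "az": 0, "gripper": 0},
    {"x": -6, "y": 0, "z": 38, "ax": 0, "ay": 4, "az": 0, "gripper": 0},
    {"x": 0, "y": 0, "z": 0, "ax": 0, "ay": 0, "az": 0, "gripper": 0},
    {"x": 0, "y": 0, "z": 0, "ax": 0, "ay": 0, "az": 0, "gripper": 0}
  ]
}}

```text
clock: 2.58
position: [0.5498, 0.0381, 0.1018]
ee_rot: [0.156, 0.982, 0.015, -0.105]
ft_force: [-0.0, 1.2, 0.5]
grip_width: 1.001
grasp_force: 0.0
```

Run:
```python
from h import *
o=get_obs();R=Ro.from_quat(o["ee_rot"]).as_matrix();print(o["position"],R.round(3).tolist())
print("to go",R.T@(np.array([.553,.0355,.017])-o["position"])*1e3)
w=camera("wrist");h=hsv(w);P=lambda u,z:plane(w,u,z,True)
m=(abs(h[...,0]-112.)<10)&(h[...,1]>150)&(h[...,2]>60);b,l=blobs(m,600);print(b)
i=max(b,key=lambda b:b[0])[2];p=np.argwhere(l==i)[:,::-1]
for r in range(p[:,1].min()+6,p[:,1].max(),12):
  q=p[p[:,1]==r][:,0];a=P((q.min()-.5,r),.03);c=P((q.max()+.5,r),.03);print(r,q.min(),q.max(),((a+c)/2).round(4),np.hypot(*(a-c)[:2]).round(4))
cv2.imwrite("pics/w2.png",cv2.cvtColor(w["color"],cv2.COLOR_RGB2BGR))
```

```text
[0.54981966 0.03810685 0.10175255] [[-0.929, 0.31, -0.202], [0.303, 0.951, 0.063], [0.212, -0.003, -0.977]]
to go [-21.68884763  -1.25390352  82.02394249]
[(np.int32(1065), array([389.8, 182.1]), 1), (np.int32(3209), array([251.6, 241.5]), 17)]
206 232 271 [0.5332 0.0404 0.03  ] 0.0291
218 232 271 [0.5416 0.0377 0.03  ] 0.0293
230 232 271 [0.5501 0.0349 0.03  ] 0.0295
242 233 271 [0.5589 0.0324 0.03  ] 0.0289
254 233 271 [0.5677 0.0294 0.03  ] 0.0292
266 233 270 [0.5767 0.0261 0.03  ] 0.0287
278 231 272 [0.586 0.023 0.03 ] 0.0321
```

View pics/w2.png

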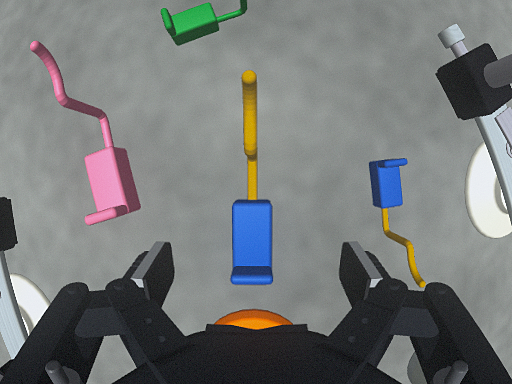

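>>> {"name": "apply_moves", "arguments": {
  "rows": [
    {"x": -8, "y": -1, "z": 30, "ax": 0, "ay": 0, "az": 0, "gripper": 0},
    {"x": -8, "y": -1, "z": 30, "ax": 0, "ay": 0, "az": 0, "gripper": 0},
    {"x": -7, "y": -0.5, "z": 22, "ax": 0, "ay": 0, "az": 0, "gripper": 0},
    {"x": 0, "y": 0, "z": 0, "ax": 0, "ay": 0, "az": 0, "gripper": 0},
    {"x": 0, "y": 0, "z": 0, "ax": 0, "ay": 0, "az": 0, "gripper": 0}
  ]
}}

```text
clock: 3.05
position: [0.5561, 0.035, 0.0219]
ee_rot: [0.155, 0.982, 0.017, -0.102]
ft_force: [0.7, -0.3, 0.8]
grip_width: 1.002
grasp_force: 0.0
```

>>> {"name": "apply_moves", "arguments": {
  "newtons": 40,
  "rows": [
    {"x": 0, "y": 0, "z": 0, "ax": 0, "ay": 0, "az": 0, "gripper": 0.5},
    {"x": 0, "y": 0, "z": 0, "ax": 0, "ay": 0, "az": 0, "gripper": 1},
    {"x": 0, "y": 0, "z": 0, "ax": 0, "ay": 0, "az": 0, "gripper": 1},
    {"x": 0, "y": 0, "z": 0, "ax": 0, "ay": 0, "az": 0, "gripper": 1},
    {"x": 0, "y": 0, "z": 0, "ax": 0, "ay": 0, "az": 0, "gripper": 1}
  ]
}}

```text
clock: 3.47
position: [0.5557, 0.0335, 0.02]
ee_rot: [0.156, 0.982, 0.017, -0.103]
ft_force: [-0.3, 1.0, 5.1]
grip_width: 0.342
grasp_force: 39.6
```

>>> {"name": "apply_moves", "arguments": {
  "newtons": 100,
  "rows": [
    {"x": 0, "y": 0, "z": 0, "ax": 0, "ay": 0, "az": 0, "gripper": 1},
    {"x": 0, "y": 0, "z": 0, "ax": 0, "ay": 0, "az": 0, "gripper": 1},
    {"x": 0, "y": 0, "z": 0, "ax": 0, "ay": 0, "az": 0, "gripper": 1},
    {"x": 0, "y": 0, "z": 0, "ax": 0, "ay": 0, "az": 0, "gripper": 1},
    {"x": 0, "y": 0, "z": 0, "ax": 0, "ay": 0, "az": 0, "gripper": 1}
  ]
}}

```text
clock: 3.88
position: [0.556, 0.0334, 0.0203]
ee_rot: [0.156, 0.982, 0.017, -0.102]
ft_force: [-0.9, -0.4, 9.8]
grip_width: 0.329
grasp_force: 99.5
```

```bash
cat >> h.py <<'E'
import json
def T4(R,p): M=np.eye(4);M[:3,:3]=R;M[:3,3]=p;return M
def tool(o=None):
    o=o or get_obs();return T4(Ro.from_quat(o["ee_rot"]).as_matrix(),o["position"])
EYE=np.array([.489,.267,.1775]);PSI=np.radians(11)
H_TIP=np.array([-.1,0,.096,1])
def load(): return np.array(json.load(open("g.json")))
def desired(phi,prel,pt):  # hanger pose: saddle up phi deg, hanger point pt at eye+prel (stand axes)
    R=Ro.from_euler("z",PSI).as_matrix()@Ro.from_euler("y",-np.radians(phi)).as_matrix()
    p=EYE+Ro.from_euler("z",PSI).as_matrix()@np.array(prel)
    return T4(R,p-R@np.array(pt)[:3])
def delta(phi,prel,pt):
    G=load();A=tool();B=desired(phi,prel,pt)@np.linalg.inv(G)   # G: tool->hanger
    D=np.linalg.inv(A)@B
    return D[:3,3]*1e3,np.degrees(Ro.from_matrix(D[:3,:3]).as_rotvec()),B
E
python3 - <<'E'
from h import *
H=T4(Ro.from_euler("z",np.radians(-18.2)).as_matrix(),[.5556,.0331,0])
G=np.linalg.inv(tool())@H;json.dump(G.tolist(),open("g.json","w"));print(G.round(4))
print(get_obs()["torque"])
E
```

```text
[[-9.784e-01 -1.900e-03  2.065e-01 -3.900e-03]
 [-1.700e-03  1.000e+00  1.200e-03 -5.000e-04]
 [-2.065e-01  8.000e-04 -9.785e-01  1.990e-02]
 [ 0.000e+00  0.000e+00  0.000e+00  1.000e+00]]
[0.08668109 0.31471976 0.03181778]
```

>>> {"name": "apply_moves", "arguments": {
  "rows": [
    {"x": 2, "y": 0, "z": -10, "ax": 0, "ay": 0, "az": 0, "gripper": 1},
    {"x": 6, "y": 0, "z": -28, "ax": 0, "ay": 0, "az": 0, "gripper": 1},
    {"x": 8, "y": 0, "z": -38, "ax": 0, "ay": 0, "az": 0, "gripper": 1},
    {"x": 8, "y": 0, "z": -38, "ax": 0, "ay": 0, "az": 0, "gripper": 1},
    {"x": 8, "y": 0, "z": -38, "ax": 0, "ay": 0, "az": 0, "gripper": 1}
  ]
}}

```text
clock: 4.3
position: [0.5548, 0.0329, 0.1763]
ee_rot: [0.157, 0.982, 0.016, -0.103]
ft_force: [0.5, 0.3, -1.7]
grip_width: 0.329
grasp_force: 98.7
```

>>> {"name": "apply_moves", "arguments": {
  "rows": [
    {"x": 6, "y": 0, "z": -30, "ax": 0, "ay": 0, "az": 0, "gripper": 1},
    {"x": 0, "y": 0, "z": 0, "ax": 0, "ay": 0, "az": 0, "gripper": 1},
    {"x": 0, "y": 0, "z": 0, "ax": 0, "ay": 0, "az": 0, "gripper": 1},
    {"x": 0, "y": 0, "z": 0, "ax": 0, "ay": 0, "az": 0, "gripper": 1},
    {"x": 0, "y": 0, "z": 0, "ax": 0, "ay": 0, "az": 0, "gripper": 1}
  ]
}}

```text
clock: 4.72
position: [0.5549, 0.0331, 0.2034]
ee_rot: [0.156, 0.982, 0.016, -0.104]
ft_force: [-0.3, -0.2, -2.4]
grip_width: 0.328
grasp_force: 98.9
```

Run:
```python
from h import *
o=get_obs();print(o["position"],o["ft_force"],o["torque"],o["joint_pos"].round(2))
H=tool()@load();w=camera("wrist");S=camera("scene")
h=hsv(w);m=(abs(h[...,0]-20.)<7)&(h[...,1]>130)&(h[...,2]>80);b,l=blobs(m,100)
for a,x,i in b:
    p=np.argwhere(l==i)[:,::-1];print("y",a,x,p.min(0),p.max(0),p[p[:,1]<p[:,1].min()+6].mean(0))
for P in ([-.1,0,.096,1],[-.072,0,.07,1],[-.028,.015,.03,1],[-.028,-.015,.03,1]): print(P,proj(w,(H@P)[:3],True),proj(S,(H@P)[:3]))
h=hsv(S);m=(abs(h[...,0]-20.)<7)&(h[...,1]>130)&(h[...,2]>80);b,l=blobs(m,30)
for a,x,i in b:
    p=np.argwhere(l==i)[:,::-1];print("Sy",a,x,p.min(0),p.max(0))
for phi,d in((60,.06),(60,.025)):
    t,r,B=delta(phi,[d,0,-.001],H_TIP);print(phi,t.round(1),r.round(1),B[:3,3],B[:3,2])
f=lambda I,x0,y0,x1,y1,n=400:cv2.cvtColor(cv2.resize(I["color"][y0:y1,x0:x1],(n,400),interpolation=cv2.INTER_CUBIC),cv2.COLOR_RGB2BGR)
cv2.imwrite("pics/w3.png",np.hstack([f(w,160,0,360,200),f(S,180,50,380,250)]))
```

```text
[0.55486571 0.03313946 0.20342054] [-0.33797184 -0.21305539 -2.40678507] [-0.14656421 -0.3627518   0.0723717 ] [-0.47  0.37  0.48  1.56 -0.24  1.46  1.31]
y 4090 [253.9  87.8] [240   0] [265 201] [252.5   2.5]
y 273 [363.5 218.2] [350 191] [377 244] [352.45833333 193.54166667]
[-0.1, 0, 0.096, 1] [[252.65190655 -40.67012702]] [[318.88458375 114.08734875]]
[-0.072, 0, 0.07, 1] [[253.06414524  79.09040863]] [[304.51539272 128.44254818]]
[-0.028, 0.015, 0.03, 1] [[286.9801087  202.17963441]] [[285.7999069  154.02622482]]
[-0.028, -0.015, 0.03, 1] [[220.62788659 202.11069151]] [[280.08802815 145.51078774]]
Sy 175 [301.8 137.7] [284 113] [319 161]
Sy 220 [223.6 242.2] [210 233] [236 248]
Sy 59 [285.8 255.4] [276 249] [295 262]
60 [-12.8 287.7 -25.7] [ -9.5 -58.9 -29.1] [0.66140676 0.30097468 0.22549476] [ 0.73030223  0.14275963 -0.66804067]
60 [ 17.1 270.6 -19.2] [ -9.5 -58.9 -29.1] [0.62704981 0.29429636 0.22549476] [ 0.73030223  0.14275963 -0.66804067]
```

View pics/w3.png

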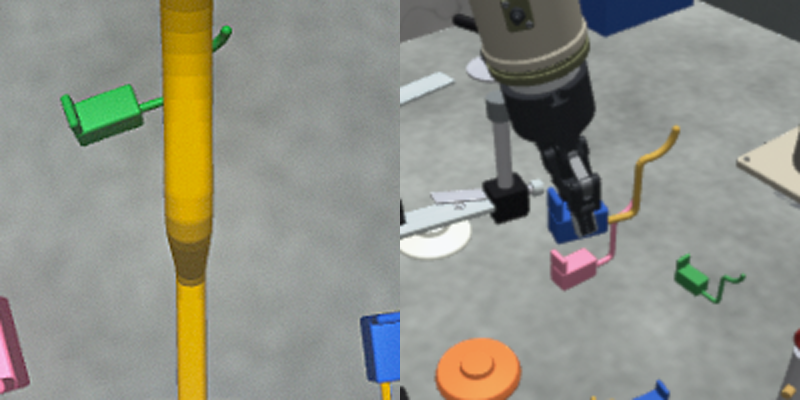

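>>> {"name": "apply_moves", "arguments": {
  "rows": [
    {"x": 0, "y": 15, "z": 0, "ax": -1, "ay": 0, "az": -3, "gripper": 1},
    {"x": 0, "y": 30, "z": 0, "ax": -1.5, "ay": 0, "az": -6.5, "gripper": 1},
    {"x": 0, "y": 35, "z": 0, "ax": -1.5, "ay": 0, "az": -6.5, "gripper": 1},
    {"x": 0, "y": 35, "z": 0, "ax": -1.5, "ay": 0, "az": -6.5, "gripper": 1},
    {"x": 0, "y": 15, "z": 0, "ax": -1, "ay": 0, "az": -6, "gripper": 1}
  ]
}}

```text
clock: 5.23
position: [0.5744, 0.1654, 0.2144]
ee_rot: [-0.089, 0.987, 0.098, -0.087]
ft_force: [-0.9, 0.6, -2.2]
grip_width: 0.332
grasp_force: 98.7
```

>>> {"name": "apply_moves", "arguments": {
  "rows": [
    {"x": 0, "y": 0, "z": 0, "ax": 0, "ay": 0, "az": 0, "gripper": 1},
    {"x": 0, "y": 0, "z": 0, "ax": 0, "ay": 0, "az": 0, "gripper": 1},
    {"x": 0, "y": 0, "z": 0, "ax": 0, "ay": 0, "az": 0, "gripper": 1}
  ]
}}

```text
clock: 5.48
position: [0.5751, 0.1587, 0.2145]
ee_rot: [-0.083, 0.988, 0.095, -0.086]
ft_force: [0.9, 0.2, -2.1]
grip_width: 0.327
grasp_force: 98.8
```

Run:
```python
from h import *
o=get_obs();print(o["position"],o["ft_force"],o["torque"],o["joint_pos"].round(2))
w=camera("wrist");h=hsv(w)
cv2.imwrite("pics/w4.png",cv2.cvtColor(w["color"],cv2.COLOR_RGB2BGR));np.save("w4.npy",w,allow_pickle=True)
x=Ro.from_euler("z",PSI).as_matrix()
for P in ([0,0,0],[0,0,.0145],[0,0,-.0145],[0,.0145,0],[0,-.0145,0],[.0,0,-.055]): print(proj(w,EYE+x@P,True).round(1))
for phi,d in((60,.06),(60,.025)):
    t,r,B=delta(phi,[d,0,-.001],H_TIP);print(phi,t.round(1),r.round(1))
```

```text
[0.57506798 0.15866373 0.2145454 ] [ 0.85807216  0.21850502 -2.09612361] [-0.20770688 -0.35099235 -0.02137621] [-0.48  0.41  0.34  1.47 -0.34  1.45  1.65]
[[405.7 131.9]]
[[418.5 131. ]]
[[394.  132.7]]
[[419.5 132.6]]
[[390.7 131.2]]
[[366.7 134.8]]
60 [-107.7  127.5   -1.6] [ 10.7 -56.7  -6.5]
60 [-73.1 126.    3.7] [ 10.7 -56.7  -6.5]
```

View pics/w4.png

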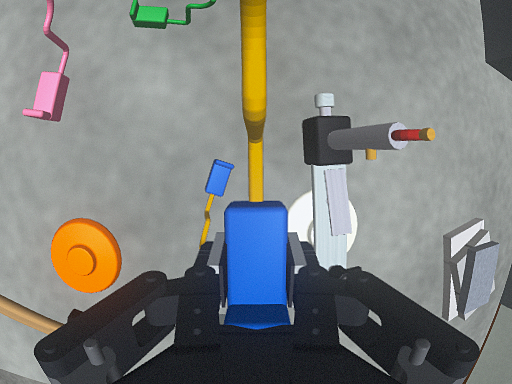

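>>> {"name": "apply_moves", "arguments": {
  "rows": [
    {"x": -7, "y": 15, "z": 0, "ax": 2, "ay": 0, "az": 0, "gripper": 1},
    {"x": -7, "y": 15, "z": 0, "ax": 3, "ay": 0, "az": -2, "gripper": 1},
    {"x": -6, "y": 15, "z": 0, "ax": 3, "ay": 0, "az": -2, "gripper": 1},
    {"x": 0, "y": 0, "z": 0, "ax": 0, "ay": 0, "az": 0, "gripper": 1},
    {"x": 0, "y": 0, "z": 0, "ax": 0, "ay": 0, "az": 0, "gripper": 1}
  ]
}}

```text
clock: 5.95
position: [0.5865, 0.2089, 0.2193]
ee_rot: [-0.125, 0.989, 0.03, -0.077]
ft_force: [0.4, -0.4, -2.6]
grip_width: 0.328
grasp_force: 99.0
```

Run:
```python
from h import *
w4=np.load("w4.npy",allow_pickle=True).item();w=camera("wrist");S=camera("scene");T=camera("top")
x=Ro.from_euler("z",PSI).as_matrix();C=[];rays=[]
for n,c,f in(("w4",w4,1),("w5",w,1),("S",S,0),("T",T,0)):
    h=hsv(c);m=((h[...,0]<6)|(h[...,0]>172))&(h[...,1]>140)&(h[...,2]>50)
    pr=proj(c,EYE,f)[0];b,l=blobs(m,10);b=[k for k in b if np.hypot(*(k[1]-pr))<45]
    for k in b:
        p=np.argwhere(l==k[2])[:,::-1];print(n,k[0],k[1],p.min(0),p.max(0),"pred",pr.round(1),proj(c,EYE+[0,0,.0125],f).round(1),proj(c,EYE-[0,0,.0125],f).round(1))
    if b:
        k=max(b,key=lambda b:b[0]);p=np.argwhere(l==k[2])[:,::-1];
        rays.append(ray(c,k[1],f))
print(tri(*rays[:2]),tri(*rays),tri(*rays[2:]))
cv2.imwrite("pics/w5.png",np.hstack([cv2.cvtColor(cv2.resize(w["color"][60:260,230:430],(400,400),interpolation=cv2.INTER_CUBIC),cv2.COLOR_RGB2BGR),cv2.cvtColor(cv2.resize(T["color"][150:260,85:195],(400,400),interpolation=cv2.INTER_CUBIC),cv2.COLOR_RGB2BGR)]));np.save("w5.npy",w,allow_pickle=True)
```

```text
w4 214 [408.2 134.3] [392 129] [421 140] pred [405.7 131.9] [[416.7 131.2]] [[395.6 132.6]]
w5 296 [372.2 112.4] [357 106] [387 120] pred [371.7 109.7] [[380.4 107.4]] [[364.  111.7]]
w5 11 [392.5 118. ] [389 117] [395 119] pred [371.7 109.7] [[380.4 107.4]] [[364.  111.7]]
S 102 [384.8 220.6] [378 214] [392 226] pred [383.3 218.9] [[385. 214.]] [[381.7 223.6]]
[0.49160513 0.26571285 0.18216672] [0.48980377 0.26992989 0.17616729] [0.84022448 0.4312597  0.5625    ]
```

View pics/w5.png

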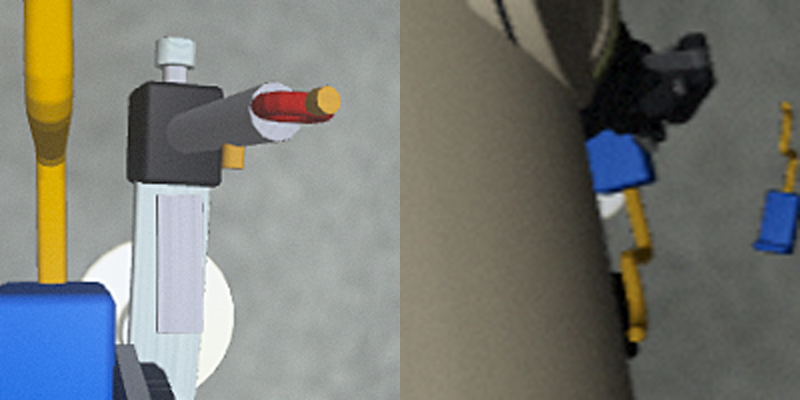

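Run:
```python
from h import *
w4=np.load("w4.npy",allow_pickle=True).item();w=np.load("w5.npy",allow_pickle=True).item();S=camera("scene")
for c,u,f in((w4,(408.2,134.3),1),(w,(372.2,112.4),1),(S,(384.8,220.6),0)):
    print([plane(c,u,z,f).round(4).tolist() for z in(.1775,.18)])
q=lambda x,y:(230+x/2-.25,60+y/2-.25)
L=[plane(w,q(*u),.063,True)[:2] for u in((157,195),(157,332),(205,195),(203,332))]
print(np.round(L,4))
a=(L[0]+L[2])/2;b=(L[1]+L[3])/2;d=b-a;yaw=np.arctan2(d[1],d[0]);u=np.array([np.cos(yaw),np.sin(yaw)])
print("lever len",np.hypot(*d),"yaw",np.degrees(yaw),[np.degrees(np.arctan2(*(L[i+1]-L[i])[::-1])) for i in(0,2)],"stand",a-.035*u,b-.105*u)
for s,e in(((133,187),(131,390)),((209,190),(197,390))):
    s,e=[plane(w,q(*v),.05,True)[:2] for v in(s,e)];print("arm edge",np.degrees(np.arctan2(*(e-s)[::-1])),s,e)
# tube top disc centre at .165: grey ellipse
print("screw",plane(w,q(234,156),.1225,True))
```

```text
[[0.4902, 0.2697, 0.1775], [0.4908, 0.2676, 0.18]]
[[0.4907, 0.2678, 0.1775], [0.4914, 0.2666, 0.18]]
[[0.4902, 0.2711, 0.1775], [0.4925, 0.2721, 0.18]]
[[0.5269 0.2615]
 [0.596  0.2807]
 [0.5202 0.2866]
 [0.5907 0.3059]]
lever len 0.07243885365861948 yaw 15.440602601365299 [np.float64(15.535743819964607), np.float64(15.347178780740922)] stand [0.48980352 0.2647223 ] [0.49215435 0.26537162]
arm edge 14.832086273136902 [0.5255961  0.25104839] [0.63420069 0.27980804]
arm edge 13.068588142270048 [0.51613744 0.29257358] [0.62680442 0.31826264]
screw [0.50459031 0.27472082 0.1225    ]
```

```bash
cat >> h.py <<'E'
EYE=np.array([.4908,.2675,.1775]);PSI=np.radians(14.5)
HC=np.array([-.072,0,.098])
E
python3 - <<'E'
from h import *
for phi,d in((60,.06),(72,.05)):
    t,r,B=delta(phi,[.014+d,0,.0234],HC);print(phi,t.round(1),r.round(1),B[:3,3],B[:3,2].round(2))
E
```

```text
60 [-97.8  85.6 -12.6] [  4.2 -56.4  -2.3] [0.66248796 0.31237016 0.22464604] [ 0.72  0.19 -0.67]
72 [-77.7  87.  -30.8] [  4.  -68.4  -2.8] [0.64583795 0.30806418 0.24563641] [ 0.84  0.22 -0.5 ]
```

>>> {"name": "apply_moves", "arguments": {
  "rows": [
    {"x": -25, "y": 0, "z": 0, "ax": 0, "ay": -4, "az": 0, "gripper": 1},
    {"x": -30, "y": 0, "z": 0, "ax": 0, "ay": -6.5, "az": 0, "gripper": 1},
    {"x": -20, "y": 0, "z": 0, "ax": 1, "ay": -6.5, "az": 0, "gripper": 1},
    {"x": 0, "y": 0, "z": -4, "ax": 1, "ay": -6.5, "az": 0, "gripper": 1},
    {"x": 0, "y": 0, "z": -5, "ax": 1, "ay": -6.5, "az": 0, "gripper": 1}
  ]
}}

```text
clock: 6.57
position: [0.6586, 0.2237, 0.2236]
ee_rot: [-0.111, 0.975, 0.035, 0.187]
ft_force: [-0.1, -0.6, -1.4]
grip_width: 0.328
grasp_force: 98.9
```

>>> {"name": "apply_moves", "arguments": {
  "rows": [
    {"x": 0, "y": 0, "z": -5, "ax": 0, "ay": -6.5, "az": 0, "gripper": 1},
    {"x": 0, "y": 0, "z": -5, "ax": 0, "ay": -6.5, "az": 0, "gripper": 1},
    {"x": 0, "y": 0, "z": -5, "ax": 0, "ay": -6.5, "az": 0, "gripper": 1},
    {"x": 0, "y": 0, "z": 0, "ax": 0, "ay": -6.5, "az": 0, "gripper": 1},
    {"x": 0, "y": 0, "z": 0, "ax": 0, "ay": 0, "az": 0, "gripper": 1}
  ]
}}

```text
clock: 6.98
position: [0.6507, 0.2174, 0.2345]
ee_rot: [-0.099, 0.919, 0.052, 0.379]
ft_force: [-0.7, -0.1, -2.3]
grip_width: 0.332
grasp_force: 99.0
```

Run:
```python
from h import *
o=get_obs();print(o["position"],o["ft_force"],o["torque"],o["joint_pos"].round(2))
for phi,d in((60,.06),(72,.05)):
    t,r,B=delta(phi,[.014+d,0,.0234],HC);print(phi,t.round(1),r.round(1))
```

```text
[0.65072422 0.21736642 0.23454114] [-0.73845034 -0.08215168 -2.28674496] [-0.24019573  1.0865624  -0.00358442] [-0.86  0.03  0.4   2.05  0.45  0.32  0.95]
60 [-14.7  89.8  31.2] [-0.5 -3.1 -2.1]
72 [-17.4  89.7   4.2] [ -0.7 -15.1  -2.1]
```

>>> {"name": "apply_moves", "arguments": {
  "rows": [
    {"x": -5, "y": 25, "z": 6, "ax": 0, "ay": -3, "az": -1, "gripper": 1},
    {"x": -5, "y": 32, "z": 6, "ax": 0, "ay": -3, "az": -1, "gripper": 1},
    {"x": -6, "y": 32, "z": 6, "ax": 0, "ay": -3, "az": 0, "gripper": 1},
    {"x": 0, "y": 0, "z": 0, "ax": 0, "ay": 0, "az": 0, "gripper": 1},
    {"x": 0, "y": 0, "z": 0, "ax": 0, "ay": 0, "az": 0, "gripper": 1}
  ]
}}

```text
clock: 7.4
position: [0.6564, 0.2713, 0.2356]
ee_rot: [-0.105, 0.9, 0.047, 0.421]
ft_force: [0.5, 0.0, -0.8]
grip_width: 0.331
grasp_force: 99.1
```

Run:
```python
from h import *
o=get_obs();print(o["position"],o["ft_force"],o["torque"],o["joint_pos"].round(2))
for phi,d in((66,.05),(66,.02),(66,.0)):
    t,r,B=delta(phi,[.014+d,0,.0234],HC);print(phi,t.round(1),r.round(1))
H=tool()@load();S=camera("scene");T=camera("top");w=camera("wrist")
for n,c in(("S",S),("T",T)):
    print(n,"tip",proj(c,(H@H_TIP)[:3]),"eye",proj(c,EYE))
    h=hsv(c);m=(abs(h[...,0]-20.)<7)&(h[...,1]>130)&(h[...,2]>80);b,l=blobs(m,15)
    for a,x,i in b:
        p=np.argwhere(l==i)[:,::-1];print(n,a,x,p.min(0),p.max(0))
u=proj(S,EYE)[0].astype(int);a=S["color"][u[1]-50:u[1]+50,u[0]-50:u[0]+50]
A=cv2.cvtColor(cv2.resize(a,(400,400),interpolation=cv2.INTER_CUBIC),cv2.COLOR_RGB2BGR)
B=cv2.cvtColor(cv2.resize(w["color"],(400,300)),cv2.COLOR_RGB2BGR);B=np.vstack([B,np.zeros((100,400,3),np.uint8)])
cv2.imwrite("pics/s6.png",np.hstack([A,B]));print(u)
```

```text
[0.6563891  0.27129178 0.2356488 ] [ 0.48497996  0.01934575 -0.77749595] [-0.22693248  1.05831298 -0.06022235] [-0.98  0.08  0.42  2.05  0.93  0.29  0.42]
66 [-1.3 38.3  1.9] [-1.2 -4.  -0.7]
66 [ 17.9  37.6 -21.1] [-1.2 -4.  -0.7]
66 [ 30.7  37.2 -36.5] [-1.2 -4.  -0.7]
S tip [[352.16485167 224.53921871]] eye [[382.89934781 219.54045618]]
S 401 [245.2  59.2] [227  46] [258  76]
S 30 [220.1 233.6] [215 231] [224 236]
S 290 [223.1 241.3] [205 231] [237 249]
S 59 [285.8 255.4] [276 249] [295 262]
T tip [[127.63733652 210.71720205]] eye [[116.47968122 238.9377922 ]]
T 508 [256.1 166.8] [237 151] [273 178]
T 150 [254.9 159.2] [248 152] [261 166]
T 31 [190.7 184.8] [189 178] [192 191]
T 22 [191.9 198.2] [190 194] [193 202]
T 55 [127.2 203.9] [125 196] [130 211]
[382 219]
```

View pics/s6.png

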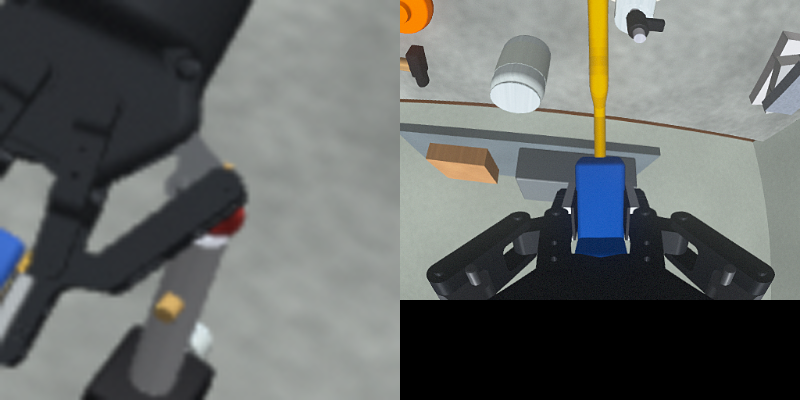

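>>> {"name": "apply_moves", "arguments": {
  "rows": [
    {"x": 0, "y": 8, "z": 0, "ax": -0.3, "ay": 0, "az": -0.2, "gripper": 1},
    {"x": 0, "y": 10, "z": 0, "ax": -0.3, "ay": 0, "az": -0.2, "gripper": 1},
    {"x": 0, "y": 10, "z": 0, "ax": -0.3, "ay": 0, "az": -0.2, "gripper": 1},
    {"x": 0, "y": 9, "z": 0, "ax": -0.3, "ay": 0, "az": -0.1, "gripper": 1},
    {"x": 0, "y": 0, "z": 0, "ax": 0, "ay": 0, "az": 0, "gripper": 1}
  ]
}}

```text
clock: 7.97
position: [0.6461, 0.3107, 0.2359]
ee_rot: [-0.117, 0.898, 0.056, 0.42]
ft_force: [0.8, 0.5, -2.2]
grip_width: 0.327
grasp_force: 99.0
```

>>> {"name": "apply_moves", "arguments": {
  "rows": [
    {"x": 0, "y": 0, "z": 0, "ax": 0, "ay": 0, "az": 0, "gripper": 1},
    {"x": 0, "y": 0, "z": 0, "ax": 0, "ay": 0, "az": 0, "gripper": 1}
  ]
}}

```text
clock: 8.13
position: [0.6471, 0.3071, 0.2357]
ee_rot: [-0.115, 0.898, 0.055, 0.42]
ft_force: [-0.0, -0.1, -0.9]
grip_width: 0.331
grasp_force: 99.0
```

```bash
cat > m.py <<'E'
from h import *
o=get_obs();print(o["position"],o["ft_force"].round(1),o["torque"].round(2),o["joint_pos"].round(2),o["clock"])
for phi,d in((66,.05),(63,.02),(63,.0)):
    t,r,B=delta(phi,[.014+d,0,.0234],HC);print(phi,t.round(1),r.round(1))
H=tool()@load();S=camera("scene");T=camera("top")
Q=Ro.from_euler("z",PSI).as_matrix().T;print("tip rel eye",(Q@((H@H_TIP)[:3]-EYE)*1e3).round(1))
for n,c in(("S",S),("T",T)):
    print(n,"tip",proj(c,(H@H_TIP)[:3]),"eye",proj(c,EYE))
    h=hsv(c);m=(abs(h[...,0]-20.)<8)&(h[...,1]>110)&(h[...,2]>70);b,l=blobs(m,4)
    for a,x,i in b:
        if np.hypot(*(x-proj(c,EYE)[0]))<50:
            p=np.argwhere(l==i)[:,::-1];print(n,"yel",a,x,p.min(0),p.max(0),"low rows",p[p[:,1]>p[:,1].max()-3].mean(0))
    m=((h[...,0]<6)|(h[...,0]>172))&(h[...,1]>140)&(h[...,2]>50);b,l=blobs(m,5)
    for a,x,i in b:
        if np.hypot(*(x-proj(c,EYE)[0]))<30: p=np.argwhere(l==i)[:,::-1];print(n,"red",a,x,p.min(0),p.max(0))
E
python3 m.py
```

```text
[0.64712759 0.3071434  0.23566958] [-0.  -0.1 -0.9] [-0.28  1.03  0.02] [-1.01  0.1   0.39  2.03  0.96  0.31  0.37] 8.1333
66 [-1.7  1.2  2.6] [ 0.1 -3.9 -0.1]
63 [ 20.5   1.3 -15.7] [ 0.1 -0.9 -0.1]
63 [ 33.3   1.3 -31.1] [ 0.1 -0.9 -0.1]
tip rel eye [47.4 -1.2  5. ]
S tip [[371.11474942 234.24299559]] eye [[382.89934781 219.54045618]]
S yel 18 [364.8 240.4] [363 237] [367 244] low rows [364.16666667 242.66666667]
S red 17 [388.3 225.1] [384 223] [391 226]
T tip [[110.53052516 215.31294041]] eye [[116.47968122 238.9377922 ]]
T yel 83 [108.7 206.5] [105 196] [112 216] low rows [110.63636364 214.90909091]
T yel 21 [122.3 231.9] [120 230] [124 234] low rows [122.41666667 232.83333333]
T yel 18 [111.1 239.9] [109 238] [113 242] low rows [111.         240.63636364]
T red 31 [117.2 239.4] [113 237] [121 242]
```

>>> {"name": "apply_moves", "arguments": {
  "rows": [
    {"x": 5, "y": 1, "z": -4, "ax": 0, "ay": -0.5, "az": 0, "gripper": 1},
    {"x": 8, "y": 1, "z": -6, "ax": 0, "ay": -0.4, "az": 0, "gripper": 1},
    {"x": 7.5, "y": 0.4, "z": -5.7, "ax": 0, "ay": 0, "az": 0, "gripper": 1},
    {"x": 0, "y": 0, "z": 0, "ax": 0, "ay": 0, "az": 0, "gripper": 1},
    {"x": 0, "y": 0, "z": 0, "ax": 0, "ay": 0, "az": 0, "gripper": 1}
  ]
}}

```text
clock: 8.65
position: [0.6223, 0.3032, 0.2301]
ee_rot: [-0.115, 0.895, 0.056, 0.428]
ft_force: [-0.3, 0.2, -2.0]
grip_width: 0.33
grasp_force: 99.1
```

>>> {"name": "apply_moves", "arguments": {
  "rows": [
    {"x": 0, "y": 0, "z": 0, "ax": 0, "ay": 0, "az": 0, "gripper": 1},
    {"x": 0, "y": 0, "z": 0, "ax": 0, "ay": 0, "az": 0, "gripper": 1}
  ]
}}

```text
clock: 8.82
position: [0.6228, 0.3033, 0.2304]
ee_rot: [-0.114, 0.895, 0.056, 0.428]
ft_force: [-0.3, -0.1, -1.5]
grip_width: 0.324
grasp_force: 99.1
```

```bash
echo 'EYE=np.array([.490,.2685,.1775])' >> h.py; python3 m.py
python3 - <<'E'
from h import *
T=camera("top");a=T["color"][190:250,85:145];A=cv2.resize(a,(400,400),interpolation=cv2.INTER_CUBIC)
S=camera("scene");b=S["color"][195:255,350:410];B=cv2.resize(b,(400,400),interpolation=cv2.INTER_CUBIC)
cv2.imwrite("pics/t7.png",cv2.cvtColor(np.hstack([A,B]),cv2.COLOR_RGB2BGR))
E
```

```text
[0.62283434 0.30331258 0.23036546] [-0.3 -0.1 -1.5] [-0.29  1.07  0.04] [-1.06  0.05  0.4   2.1   1.13  0.33  0.19] 8.8167
66 [-20.9  -0.   18. ] [ 0.1 -3.  -0.1]
63 [ 1.   0.  -0.8] [ 0.1  0.  -0.1]
63 [ 13.6   0.1 -16.3] [ 0.1  0.  -0.1]
tip rel eye [24.4  0.1 -2.2]
S tip [[377.54778128 229.06365447]] eye [[383.66248617 219.66616534]]
S yel 21 [373.6 232.6] [372 228] [376 238] low rows [372.5 237. ]
S red 14 [390.6 223. ] [389 219] [392 226]
T tip [[113.36467875 227.32612413]] eye [[115.96302141 239.35515321]]
T yel 75 [111.9 219.8] [109 210] [115 228] low rows [113.5 227. ]
T yel 21 [122.3 231.9] [120 230] [124 234] low rows [122.41666667 232.83333333]
T yel 12 [111.8 239.8] [111 238] [113 242] low rows [111.85714286 240.71428571]
T red 31 [117.2 239.4] [113 237] [121 242]
```

View pics/t7.png

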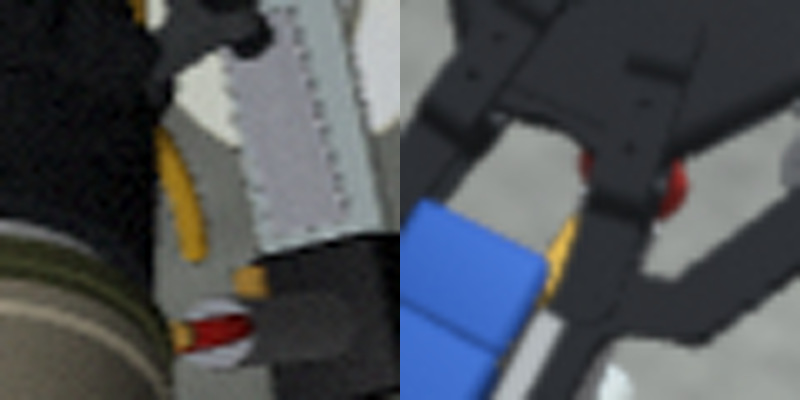

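The top crop shows the prong tip at px (114,229), just short of the red ring at px (117,239) and in line with the eye's axis.

Run:
```python
from h import *
T=camera("top");print(plane(T,(118-.5,239.9-.5),.165),proj(T,[EYE-[0,0,.0125]]))
```

```text
[0.48960999 0.26953926 0.165     ] [[118.02556047 239.19600871]]
```

>>> {"name": "apply_moves", "arguments": {
  "rows": [
    {"x": 2, "y": 0, "z": -2.4, "ax": 0, "ay": 0, "az": 0, "gripper": 1},
    {"x": 2.6, "y": 0, "z": -3, "ax": 0, "ay": 0, "az": 0, "gripper": 1},
    {"x": 2.6, "y": 0, "z": -3, "ax": 0, "ay": 0, "az": 0, "gripper": 1},
    {"x": 2.6, "y": 0, "z": -3, "ax": 0, "ay": 0, "az": 0, "gripper": 1},
    {"x": 0, "y": 0, "z": 0, "ax": 0, "ay": 0, "az": 0, "gripper": 1}
  ]
}}

```text
clock: 9.48
position: [0.6068, 0.2995, 0.2293]
ee_rot: [-0.115, 0.895, 0.056, 0.427]
ft_force: [0.6, -0.2, -2.6]
grip_width: 0.329
grasp_force: 99.1
```

```bash
cat > f.py <<'E'
from h import *
import sys
o=get_obs();Q=Ro.from_euler("z",PSI).as_matrix().T
H=tool()@load();R=Q@H[:3,:3];phi=np.degrees(np.arctan2(R[2,0],R[0,0]))
rel=lambda P:(Q@((H@np.r_[P,1])[:3]-EYE)*1e3).round(1)
print("F(stand)",(Q@o["ft_force"]).round(1),"M",(Q@o["torque"]).round(2),"phi",phi.round(1),"tip",rel(H_TIP[:3]),"C",rel(HC),"j",o["joint_pos"].round(2),o["clock"])
for a in sys.argv[1:]:
    phi,cx,cz=map(float,a.split(","))
    t,r,B=delta(phi,[cx/1e3,0,cz/1e3],HC);print(a,t.round(1),r.round(1))
E
python3 f.py 63,14,23.4 57,14,23.4
```

```text
F(stand) [ 0.6 -0.3 -2.6] M [0.04 1.07 0.03] phi 63.0 tip [ 7.9  0.4 -3.2] C [18.8  0.3 22.7] j [-1.07  0.02  0.39  2.14  1.16  0.35  0.15] 9.4833
63,14,23.4 [ 2.5 -0.3 -4.2] [ 0.2 -0.  -0.1]
57,14,23.4 [ 9.3 -0.3  4.5] [ 0.2  6.  -0.1]
```

>>> {"name": "apply_moves", "arguments": {
  "rows": [
    {"x": 1.2, "y": -0.3, "z": -2.1, "ax": 0, "ay": 0, "az": 0, "gripper": 1},
    {"x": 1.3, "y": 0, "z": -2.1, "ax": 0, "ay": 0, "az": 0, "gripper": 1},
    {"x": 0, "y": 0, "z": 0, "ax": 0, "ay": 0, "az": 0, "gripper": 1},
    {"x": 0, "y": 0, "z": 0, "ax": 0, "ay": 0, "az": 0, "gripper": 1}
  ]
}}

```text
clock: 9.82
position: [0.603, 0.2981, 0.2302]
ee_rot: [-0.115, 0.895, 0.056, 0.428]
ft_force: [0.3, 0.3, -2.1]
grip_width: 0.324
grasp_force: 99.1
```

```bash
python3 f.py 63,14,23.4 58,14,23.4 53,14,23.4
```

```text
F(stand) [ 0.3  0.2 -2.1] M [-0.05  1.08  0.04] phi 63.0 tip [ 3.8 -0.  -2.3] C [14.8 -0.1 23.6] j [-1.07  0.    0.39  2.15  1.16  0.36  0.15] 9.8167
63,14,23.4 [ 0.6  0.1 -0.5] [ 0.2  0.  -0.1]
58,14,23.4 [6.3 0.1 6.9] [ 0.2  5.  -0.1]
53,14,23.4 [12.6  0.  13.7] [ 0.2 10.  -0.1]
```

>>> {"name": "apply_moves", "arguments": {
  "rows": [
    {"x": 3.2, "y": 0, "z": 3.4, "ax": 0, "ay": 2.5, "az": 0, "gripper": 1},
    {"x": 2.75, "y": 0, "z": 3.7, "ax": 0, "ay": 2.5, "az": 0, "gripper": 1},
    {"x": 0, "y": 0, "z": 0, "ax": 0, "ay": 0, "az": 0, "gripper": 1}
  ]
}}

```text
clock: 10.07
position: [0.6051, 0.2989, 0.2213]
ee_rot: [-0.117, 0.913, 0.051, 0.387]
ft_force: [0.6, 0.8, -1.9]
grip_width: 0.327
grasp_force: 98.9
```

```bash
python3 f.py 58,14,23.4 53,14,23.4
```

```text
F(stand) [ 0.7  0.6 -1.9] M [ 0.04  0.92 -0.03] phi 57.9 tip [ 1.7  0.2 -0.9] C [14.8  0.1 23.9] j [-1.06  0.03  0.4   2.09  0.82  0.38  0.49] 10.0667
58,14,23.4 [ 0.8 -0.1 -0.4] [ 0.2 -0.1 -0.1]
53,14,23.4 [ 6.5 -0.2  6.9] [ 0.2  4.9 -0.1]
```

>>> {"name": "apply_moves", "arguments": {
  "rows": [
    {"x": 3.3, "y": 0, "z": 3.4, "ax": 0, "ay": 2.5, "az": 0, "gripper": 1},
    {"x": 2.9, "y": 0, "z": 3.6, "ax": 0, "ay": 2.5, "az": 0, "gripper": 1},
    {"x": 0, "y": 0, "z": 0, "ax": 0, "ay": 0, "az": 0, "gripper": 1}
  ]
}}

```text
clock: 10.32
position: [0.6057, 0.299, 0.2119]
ee_rot: [-0.119, 0.929, 0.046, 0.348]
ft_force: [1.3, 3.7, -3.8]
grip_width: 0.325
grasp_force: 99.3
```

```bash
python3 f.py 53,14,23.4 48,14,23.4
```

```text
F(stand) [ 2.2  3.2 -3.8] M [0.59 0.45 0.09] phi 53.0 tip [-1.1  0.2 -0.1] C [14.1  0.1 23.4] j [-1.03  0.07  0.39  2.03  0.56  0.43  0.74] 10.3167
53,14,23.4 [ 0.1 -0.1 -0. ] [ 0.1  0.  -0.1]
48,14,23.4 [ 5.8 -0.1  7.3] [ 0.1  5.  -0.1]
```

>>> {"name": "apply_moves", "arguments": {
  "rows": [
    {"x": 0, "y": 0.8, "z": 0, "ax": 0, "ay": 0, "az": 0, "gripper": 1},
    {"x": 2.8, "y": 0, "z": 3.7, "ax": 0, "ay": 2.5, "az": 0, "gripper": 1},
    {"x": 0, "y": 0, "z": 0, "ax": 0, "ay": 0, "az": 0, "gripper": 1}
  ]
}}

```text
clock: 10.57
position: [0.6055, 0.2994, 0.207]
ee_rot: [-0.12, 0.936, 0.043, 0.328]
ft_force: [-1.0, 1.8, -4.0]
grip_width: 0.329
grasp_force: 99.7
```

```bash
python3 f.py 50.5,14,23.4 48,14,23.4
```

```text
F(stand) [-0.5  2.  -4. ] M [0.42 0.61 0.04] phi 50.5 tip [-2.7  0.6  0.3] C [13.6  0.6 23.1] j [-1.01  0.09  0.39  2.    0.46  0.47  0.84] 10.5667
50.5,14,23.4 [-0.5 -0.6  0.1] [ 0.1  0.  -0.1]
48,14,23.4 [ 2.3 -0.6  3.8] [ 0.1  2.5 -0. ]
```

>>> {"name": "apply_moves", "arguments": {
  "rows": [
    {"x": 2.5, "y": 0.6, "z": 3.7, "ax": 0, "ay": 2.5, "az": 0, "gripper": 1},
    {"x": 2.7, "y": 0, "z": 3.7, "ax": 0, "ay": 2.5, "az": 0, "gripper": 1},
    {"x": 0, "y": 0, "z": 0, "ax": 0, "ay": 0, "az": 0, "gripper": 1}
  ]
}}

```text
clock: 10.82
position: [0.6053, 0.2994, 0.1972]
ee_rot: [-0.121, 0.95, 0.036, 0.286]
ft_force: [-2.6, 0.6, -3.1]
grip_width: 0.33
grasp_force: 100.0
```

```bash
python3 f.py 45.5,14,23.4 40.5,14,23.4
```

```text
F(stand) [-2.3  1.2 -3.1] M [0.39 1.11 0.  ] phi 45.4 tip [-4.9  0.7  1.4] C [13.3  0.7 22.7] j [-0.97  0.13  0.37  1.94  0.29  0.55  1.  ] 10.8167
45.5,14,23.4 [-1.1 -0.6 -0.3] [-0.  -0.1 -0.1]
40.5,14,23.4 [ 4.6 -0.6  7. ] [-0.   4.9 -0.1]
```

>>> {"name": "apply_moves", "arguments": {
  "rows": [
    {"x": 2.1, "y": 0.3, "z": 3.5, "ax": 0, "ay": 2.5, "az": 0, "gripper": 1},
    {"x": 2.5, "y": 0, "z": 3.5, "ax": 0, "ay": 2.5, "az": 0, "gripper": 1},
    {"x": 0, "y": 0, "z": 0, "ax": 0, "ay": 0, "az": 0, "gripper": 1}
  ]
}}

```text
clock: 11.07
position: [0.6049, 0.2993, 0.1884]
ee_rot: [-0.123, 0.961, 0.031, 0.244]
ft_force: [-4.1, 0.1, -3.4]
grip_width: 0.326
grasp_force: 100.0
```

```bash
python3 f.py 40.5,14,23.4 35.5,14,23.4
```

```text
F(stand) [-3.9  1.1 -3.4] M [ 0.26  1.34 -0.01] phi 40.4 tip [-6.5  0.8  3.5] C [13.5  0.8 23.2] j [-0.93  0.18  0.35  1.87  0.17  0.64  1.12] 11.0667
40.5,14,23.4 [-0.6 -0.6 -0.1] [-0.1 -0.1 -0.1]
35.5,14,23.4 [ 5.  -0.6  7.3] [-0.1  4.9 -0.1]
```

>>> {"name": "apply_moves", "arguments": {
  "rows": [
    {"x": 0, "y": 0, "z": 0, "ax": 0, "ay": 0, "az": 0, "gripper": 1},
    {"x": 0, "y": 0, "z": 0, "ax": 0, "ay": 0, "az": 0, "gripper": 1}
  ]
}}

```text
clock: 11.23
position: [0.6047, 0.2997, 0.1889]
ee_rot: [-0.123, 0.961, 0.032, 0.245]
ft_force: [-3.0, -0.3, -5.7]
grip_width: 0.329
grasp_force: 99.9
```

>>> {"name": "apply_moves", "arguments": {
  "rows": [
    {"x": -0.6, "y": 0, "z": 0, "ax": 0, "ay": 0, "az": 0, "gripper": 1},
    {"x": 0, "y": 0, "z": 0, "ax": 0, "ay": 0, "az": 0, "gripper": 1},
    {"x": 0, "y": 0, "z": 0, "ax": 0, "ay": 0, "az": 0, "gripper": 1}
  ]
}}

```text
clock: 11.48
position: [0.6046, 0.2998, 0.1888]
ee_rot: [-0.123, 0.961, 0.032, 0.244]
ft_force: [-5.1, -1.1, -6.4]
grip_width: 0.331
grasp_force: 100.0
```

```bash
python3 f.py 40.5,14,23.4 35.5,14,23.4
```

```text
F(stand) [-5.2  0.2 -6.4] M [-0.04  1.66  0.05] phi 40.4 tip [-6.6  1.1  3.9] C [13.4  1.1 23.6] j [-0.93  0.18  0.35  1.87  0.17  0.64  1.12] 11.4833
40.5,14,23.4 [-0.5 -1.2  0.4] [ 0.1 -0.1 -0. ]
35.5,14,23.4 [ 5.1 -1.2  7.7] [ 0.   4.9 -0. ]
```

>>> {"name": "apply_moves", "arguments": {
  "rows": [
    {"x": 0.9, "y": -0.3, "z": 0.6, "ax": 0, "ay": 0, "az": 0, "gripper": 1},
    {"x": 0, "y": 0, "z": 0, "ax": 0, "ay": 0, "az": 0, "gripper": 1},
    {"x": 0, "y": 0, "z": 0, "ax": 0, "ay": 0, "az": 0, "gripper": 1}
  ]
}}

```text
clock: 11.73
position: [0.6047, 0.2998, 0.1885]
ee_rot: [-0.123, 0.961, 0.032, 0.245]
ft_force: [-6.4, -1.4, -4.7]
grip_width: 0.328
grasp_force: 100.1
```

```bash
python3 f.py
```

```text
F(stand) [-6.6  0.2 -4.7] M [-0.04  1.68  0.05] phi 40.5 tip [-6.6  1.1  3.5] C [13.4  1.  23.2] j [-0.93  0.18  0.35  1.87  0.16  0.64  1.12] 11.7333
```

>>> {"name": "apply_moves", "arguments": {
  "rows": [
    {"x": 2.75, "y": 0, "z": 3.7, "ax": 0, "ay": 2.5, "az": 0, "gripper": 1},
    {"x": 2.75, "y": 0, "z": 3.7, "ax": 0, "ay": 2.5, "az": 0, "gripper": 1},
    {"x": 0, "y": 0, "z": 0, "ax": 0, "ay": 0, "az": 0, "gripper": 1}
  ]
}}

```text
clock: 11.98
position: [0.6038, 0.2994, 0.1792]
ee_rot: [-0.125, 0.971, 0.026, 0.202]
ft_force: [-6.5, -1.5, -5.6]
grip_width: 0.33
grasp_force: 100.0
```

```bash
python3 f.py 35.5,14,23.4 30.5,14,23.4
```

```text
F(stand) [-6.7  0.2 -5.6] M [0.03 1.63 0.03] phi 35.4 tip [-7.7  0.9  5.4] C [14.   0.9 23.3] j [-0.89  0.23  0.34  1.81  0.07  0.73  1.21] 11.9833
35.5,14,23.4 [-0.2 -1.  -0.3] [ 0.1 -0.1 -0. ]
30.5,14,23.4 [ 5.4 -1.   7. ] [ 0.1  4.9 -0. ]
```

>>> {"name": "apply_moves", "arguments": {
  "rows": [
    {"x": 0.8, "y": 0, "z": -0.4, "ax": 0, "ay": 0, "az": 0, "gripper": 1},
    {"x": 0, "y": 0, "z": 0, "ax": 0, "ay": 0, "az": 0, "gripper": 1}
  ]
}}

```text
clock: 12.15
position: [0.6033, 0.2994, 0.1802]
ee_rot: [-0.124, 0.971, 0.027, 0.204]
ft_force: [-1.9, 0.3, -5.3]
grip_width: 0.326
grasp_force: 99.8
```

>>> {"name": "apply_moves", "arguments": {
  "rows": [
    {"x": 0.4, "y": 0, "z": 0.9, "ax": 0, "ay": 0, "az": 0, "gripper": 1},
    {"x": 0, "y": 0, "z": 0, "ax": 0, "ay": 0, "az": 0, "gripper": 1}
  ]
}}

```text
clock: 12.32
position: [0.603, 0.2997, 0.1793]
ee_rot: [-0.125, 0.971, 0.027, 0.203]
ft_force: [-3.0, -0.5, -3.8]
grip_width: 0.327
grasp_force: 99.8
```

```bash
python3 f.py
```

```text
F(stand) [-3.   0.2 -3.8] M [0.02 0.94 0.03] phi 35.6 tip [-8.4  1.3  5. ] C [13.2  1.3 22.9] j [-0.89  0.23  0.34  1.81  0.08  0.73  1.2 ] 12.3167
```

>>> {"name": "apply_moves", "arguments": {
  "rows": [
    {"x": 2.9, "y": 0, "z": 3.7, "ax": 0, "ay": 2.5, "az": 0, "gripper": 1},
    {"x": 2.9, "y": 0, "z": 3.7, "ax": 0, "ay": 2.5, "az": 0, "gripper": 1},
    {"x": 0, "y": 0, "z": 0, "ax": 0, "ay": 0, "az": 0, "gripper": 1}
  ]
}}

```text
clock: 12.57
position: [0.6006, 0.2991, 0.1697]
ee_rot: [-0.126, 0.979, 0.021, 0.159]
ft_force: [-4.9, -0.5, -1.4]
grip_width: 0.331
grasp_force: 100.0
```

```bash
python3 f.py 30.5,13,23 25.5,13,23
```

```text
F(stand) [-4.9  0.7 -1.4] M [ 0.17  1.24 -0.03] phi 30.4 tip [-10.1   1.4   6.7] C [13.1  1.4 22.6] j [-0.86  0.28  0.33  1.74  0.01  0.82  1.27] 12.5667
30.5,13,23 [-0.1 -1.5 -0.5] [ 0.1 -0.1 -0. ]
25.5,13,23 [ 5.5 -1.5  6.8] [0.1 4.9 0. ]
```

>>> {"name": "apply_moves", "arguments": {
  "rows": [
    {"x": 3.1, "y": 0, "z": 3.4, "ax": 0, "ay": 2.5, "az": 0, "gripper": 1},
    {"x": 3.0, "y": 0, "z": 3.5, "ax": 0, "ay": 2.5, "az": 0, "gripper": 1},
    {"x": 0, "y": 0, "z": 0, "ax": 0, "ay": 0, "az": 0, "gripper": 1}
  ]
}}

```text
clock: 12.82
position: [0.5968, 0.2981, 0.1612]
ee_rot: [-0.126, 0.985, 0.016, 0.117]
ft_force: [-6.2, -0.9, -0.8]
grip_width: 0.327
grasp_force: 100.2
```

```bash
python3 f.py 25.5,13,23 20.5,13,23
```

```text
F(stand) [-6.3  0.7 -0.8] M [ 0.29  1.51 -0.12] phi 25.4 tip [-12.3   1.4   8.9] C [12.2  1.4 22.8] j [-0.83  0.33  0.32  1.68 -0.05  0.92  1.31] 12.8167
25.5,13,23 [-0.9 -1.5 -0.1] [ 0.1 -0.1  0. ]
20.5,13,23 [ 4.7 -1.5  7.2] [0.1 4.9 0. ]
```

Run:
```python
from h import *
for n,c in(("w4",np.load("w4.npy",allow_pickle=True).item()),("now",camera("wrist"))):
    h=hsv(c);Y=(abs(h[...,0]-21.)<9)&(h[...,1]>120)&(h[...,2]>50);B=(abs(h[...,0]-112.)<10)&(h[...,1]>150)&(h[...,2]>40)
    b,l=blobs(B,500);k=max(b,key=lambda b:b[0]);p=np.argwhere(l==k[2])[:,::-1];print(n,"blue",k[0],k[1],p.min(0),p.max(0))
    print([(r,int(np.flatnonzero(Y[r,225:285]).size),round(float(np.flatnonzero(Y[r,225:285]).mean()+225),1) if Y[r,225:285].any() else 0) for r in range(0,205,12)])
    v=h[...,2].astype(int);print("bright",[int(v[r,245:262].mean()) for r in range(100,205,5)])
```

```text
w4 blue 7444 [256.  265.4] [224 201] [289 329]
[(0, 27, 253.0), (12, 26, 252.5), (24, 25, 253.0), (36, 24, 253.5), (48, 24, 253.5), (60, 24, 253.5), (72, 24, 253.5), (84, 24, 253.5), (96, 23, 254.0), (108, 23, 254.0), (120, 21, 254.0), (132, 15, 255.0), (144, 15, 255.0), (156, 15, 255.0), (168, 14, 255.5), (180, 14, 255.5), (192, 14, 255.5), (204, 0, 0)]
bright [204, 204, 188, 161, 139, 106, 106, 109, 136, 193, 196, 196, 196, 196, 196, 196, 196, 195, 196, 194, 201]
now blue 7317 [256.4 266.6] [224 207] [290 329]
[(0, 39, 260.0), (12, 26, 259.5), (24, 24, 253.5), (36, 24, 253.5), (48, 25, 254.0), (60, 25, 254.0), (72, 24, 254.5), (84, 24, 254.5), (96, 24, 254.5), (108, 22, 254.5), (120, 20, 254.5), (132, 15, 255.0), (144, 15, 255.0), (156, 14, 255.5), (168, 14, 255.5), (180, 14, 255.5), (192, 14, 255.5), (204, 0, 0)]
bright [206, 206, 201, 193, 167, 135, 141, 144, 175, 203, 201, 201, 200, 202, 203, 203, 202, 206, 205, 204, 199]
```

>>> {"name": "apply_moves", "arguments": {
  "rows": [
    {"x": 1.0, "y": 0.5, "z": -0.3, "ax": 0, "ay": 0, "az": 0, "gripper": 1},
    {"x": 0, "y": -0.5, "z": 0, "ax": 0, "ay": 0, "az": 0, "gripper": 1},
    {"x": 0, "y": 0, "z": 0, "ax": 0, "ay": 0, "az": 0, "gripper": 1}
  ]
}}

```text
clock: 13.12
position: [0.5963, 0.2981, 0.1623]
ee_rot: [-0.127, 0.985, 0.017, 0.119]
ft_force: [0.2, 1.3, -3.5]
grip_width: 0.325
grasp_force: 99.7
```

```bash
python3 f.py
```

```text
F(stand) [ 0.5  1.3 -3.5] M [ 0.21 -0.19 -0.07] phi 25.7 tip [-12.9   1.5   9.5] C [11.5  1.5 23.5] j [-0.83  0.32  0.32  1.69 -0.04  0.91  1.31] 13.1167
```

>>> {"name": "apply_moves", "arguments": {
  "rows": [
    {"x": 3.2, "y": 0, "z": 3.6, "ax": 0, "ay": 2.5, "az": 0, "gripper": 1},
    {"x": 3.2, "y": 0, "z": 3.6, "ax": 0, "ay": 2.5, "az": 0, "gripper": 1},
    {"x": 0, "y": 0, "z": 0, "ax": 0, "ay": 0, "az": 0, "gripper": 1}
  ]
}}

```text
clock: 13.37
position: [0.5911, 0.2967, 0.1528]
ee_rot: [-0.127, 0.989, 0.01, 0.073]
ft_force: [-5.6, 0.7, 0.7]
grip_width: 0.333
grasp_force: 100.3
```

```bash
python3 f.py
```

```text
F(stand) [-5.2  2.   0.7] M [ 0.28  1.22 -0.07] phi 20.4 tip [-15.5   1.4  11.4] C [10.1  1.4 23. ] j [-0.8   0.38  0.31  1.62 -0.09  1.01  1.35] 13.3667
```

>>> {"name": "apply_moves", "arguments": {
  "rows": [
    {"x": 1.2, "y": 0.5, "z": -0.4, "ax": 0, "ay": 0, "az": 0, "gripper": 1},
    {"x": 1.0, "y": -0.5, "z": -0.2, "ax": 0, "ay": 0, "az": 0, "gripper": 1},
    {"x": 0, "y": 0, "z": 0, "ax": 0, "ay": 0, "az": 0, "gripper": 1}
  ]
}}

```text
clock: 13.62
position: [0.5894, 0.2963, 0.1542]
ee_rot: [-0.127, 0.989, 0.011, 0.075]
ft_force: [0.9, 1.7, -0.5]
grip_width: 0.328
grasp_force: 99.9
```

```bash
python3 f.py;  python3 - <<'E'
from h import *
c=camera("wrist");h=hsv(c);B=(abs(h[...,0]-112.)<10)&(h[...,1]>150)&(h[...,2]>40);Y=(abs(h[...,0]-21.)<9)&(h[...,1]>120)&(h[...,2]>50)
print([int(B[r,240:272].sum()) for r in range(196,212)],[int(Y[r,240:272].sum()) for r in range(112,134,2)])
S=camera("scene");h=hsv(S)
for nm,m in(("yel",(abs(h[...,0]-20.)<8)&(h[...,1]>110)&(h[...,2]>70)),("blue",(abs(h[...,0]-112.)<10)&(h[...,1]>150)&(h[...,2]>60)),("red",((h[...,0]<6)|(h[...,0]>172))&(h[...,1]>140)&(h[...,2]>50))):
    b,l=blobs(m,4)
    for a,x,i in b:
        if np.hypot(*(x-[370,235]))<60: p=np.argwhere(l==i)[:,::-1];print(nm,a,x,p.min(0),p.max(0))
H=tool()@load()
for P in([-.1,0,.096,1],[-.072,0,.07,1],[-.064,0,.062,1],[-.064,0,.004,1],[0,.015,.015,1]): print(P[:3],proj(S,(H@P)[:3]).round(1))
E
```

```text
F(stand) [ 1.3  1.4 -0.5] M [ 0.23 -0.19 -0.1 ] phi 20.7 tip [-17.4   1.4  12.2] C [ 8.1  1.4 23.9] j [-0.8   0.37  0.31  1.63 -0.09  1.01  1.34] 13.6167
[0, 0, 0, 0, 0, 0, 7, 0, 0, 0, 0, 5, 32, 32, 32, 32] [22, 22, 22, 22, 20, 20, 18, 18, 17, 16, 15]
yel 31 [365.7 254.9] [363 249] [367 259]
blue 617 [351.8 270.7] [338 255] [367 288]
[-0.1, 0, 0.096] [[390.2 209.4]]
[-0.072, 0, 0.07] [[379.9 227.2]]
[-0.064, 0, 0.062] [[376.7 232.6]]
[-0.064, 0, 0.004] [[365.2 259.3]]
[0, 0.015, 0.015] [[362.5 275. ]]
```

>>> {"name": "apply_moves", "arguments": {
  "rows": [
    {"x": 3.3, "y": 0, "z": 3.6, "ax": 0, "ay": 2.5, "az": 0, "gripper": 1},
    {"x": 3.4, "y": 0, "z": 3.5, "ax": 0, "ay": 2.5, "az": 0, "gripper": 1},
    {"x": 0, "y": 0, "z": 0, "ax": 0, "ay": 0, "az": 0, "gripper": 1}
  ]
}}

```text
clock: 13.97
position: [0.5833, 0.2947, 0.1452]
ee_rot: [-0.127, 0.991, 0.005, 0.03]
ft_force: [-3.1, 1.4, 3.5]
grip_width: 0.329
grasp_force: 100.5
```

```bash
python3 f.py
```

```text
F(stand) [-2.7  2.1  3.5] M [ 0.4   0.8  -0.18] phi 15.4 tip [-19.9   1.4  14.1] C [ 6.5  1.4 23.5] j [-0.78  0.42  0.3   1.57 -0.12  1.11  1.37] 13.9667
```

>>> {"name": "apply_moves", "arguments": {
  "rows": [
    {"x": 0.5, "y": 0.4, "z": -0.8, "ax": 0, "ay": 0, "az": 0, "gripper": 1},
    {"x": 3.1, "y": 0, "z": 3.5, "ax": 0, "ay": 2.5, "az": 0, "gripper": 1},
    {"x": 0, "y": 0, "z": 0, "ax": 0, "ay": 0, "az": 0, "gripper": 1}
  ]
}}

```text
clock: 14.22
position: [0.5797, 0.2939, 0.1422]
ee_rot: [-0.128, 0.992, 0.002, 0.009]
ft_force: [-2.5, 1.5, 2.0]
grip_width: 0.33
grasp_force: 100.3
```

```bash
python3 f.py
```

```text
F(stand) [-2.   2.1  2. ] M [ 0.29  0.7  -0.14] phi 12.9 tip [-21.5   1.5  16.1] C [ 5.4  1.5 24.3] j [-0.77  0.45  0.3   1.54 -0.14  1.15  1.38] 14.2167
```

>>> {"name": "apply_moves", "arguments": {
  "rows": [
    {"x": 2.2, "y": 0.3, "z": 3.6, "ax": 0, "ay": 2.5, "az": 0, "gripper": 1},
    {"x": 2.2, "y": 0, "z": 3.6, "ax": 0, "ay": 2.5, "az": 0, "gripper": 1},
    {"x": 0, "y": 0, "z": 0, "ax": 0, "ay": 0, "az": 0, "gripper": 1}
  ]
}}

```text
clock: 14.47
position: [0.5756, 0.2929, 0.1345]
ee_rot: [-0.127, 0.991, -0.004, -0.035]
ft_force: [-0.8, 1.5, 2.7]
grip_width: 0.33
grasp_force: 100.4
```

```bash
python3 f.py
```

```text
F(stand) [-0.4  1.7  2.7] M [ 0.14  0.55 -0.1 ] phi 7.9 tip [-20.8   1.7  18.2] C [ 6.6  1.7 24. ] j [-0.74  0.51  0.29  1.48 -0.17  1.25  1.4 ] 14.4667
```

>>> {"name": "apply_moves", "arguments": {
  "rows": [
    {"x": 1.0, "y": 0, "z": 1.6, "ax": 0, "ay": 1.25, "az": 0, "gripper": 1},
    {"x": 1.0, "y": 0, "z": 1.7, "ax": 0, "ay": 1.25, "az": 0, "gripper": 1},
    {"x": 0, "y": 0, "z": 0, "ax": 0, "ay": 0, "az": 0, "gripper": 1}
  ]
}}

```text
clock: 14.72
position: [0.5733, 0.2924, 0.1316]
ee_rot: [-0.127, 0.99, -0.007, -0.056]
ft_force: [-1.6, 0.1, -2.0]
grip_width: 0.33
grasp_force: 99.9
```

```bash
python3 f.py
```

```text
F(stand) [-1.6  0.5 -2. ] M [-0.01  0.08  0.02] phi 5.4 tip [-20.4   1.7  20.1] C [ 7.3  1.7 24.7] j [-0.73  0.54  0.29  1.45 -0.18  1.29  1.41] 14.7167
```

>>> {"name": "apply_moves", "arguments": {
  "rows": [
    {"x": 1.1, "y": 0, "z": 1.8, "ax": 0, "ay": 1.25, "az": 0, "gripper": 1},
    {"x": 1.1, "y": 0, "z": 1.8, "ax": 0, "ay": 1.25, "az": 0, "gripper": 1},
    {"x": 0, "y": 0, "z": 0, "ax": 0, "ay": 0, "az": 0, "gripper": 1}
  ]
}}

```text
clock: 14.97
position: [0.5728, 0.292, 0.1289]
ee_rot: [-0.127, 0.989, -0.009, -0.076]
ft_force: [6.0, 1.6, -5.5]
grip_width: 0.326
grasp_force: 99.7
```

```bash
python3 f.py
```

```text
F(stand) [ 6.2  0.  -5.5] M [-0.11 -2.27 -0.  ] phi 3.1 tip [-18.3   1.5  21.6] C [ 9.6  1.5 25.1] j [-0.72  0.57  0.29  1.41 -0.19  1.34  1.42] 14.9667
```

>>> {"name": "apply_moves", "arguments": {
  "rows": [
    {"x": -0.3, "y": 0, "z": 0, "ax": 0, "ay": -1.2, "az": 0, "gripper": 1},
    {"x": 0, "y": 0, "z": 0, "ax": 0, "ay": 0, "az": 0, "gripper": 1},
    {"x": 0, "y": 0, "z": 0, "ax": 0, "ay": 0, "az": 0, "gripper": 1}
  ]
}}

```text
clock: 15.22
position: [0.5728, 0.2924, 0.1298]
ee_rot: [-0.127, 0.99, -0.007, -0.065]
ft_force: [6.4, 1.3, -1.4]
grip_width: 0.326
grasp_force: 100.2
```

```bash
python3 f.py
```

```text
F(stand) [ 6.5 -0.3 -1.4] M [-0.06 -1.61 -0.06] phi 4.4 tip [-19.7   1.8  20.1] C [ 8.1  1.8 24.2] j [-0.73  0.55  0.29  1.43 -0.18  1.31  1.42] 15.2167
```

>>> {"name": "apply_moves", "arguments": {
  "rows": [
    {"x": 0.4, "y": 0, "z": 0, "ax": 0, "ay": 0, "az": 0, "gripper": 1},
    {"x": 0, "y": 0, "z": 0, "ax": 0, "ay": 0, "az": 0, "gripper": 1},
    {"x": 0, "y": 0, "z": 0, "ax": 0, "ay": 0, "az": 0, "gripper": 1}
  ]
}}

```text
clock: 15.47
position: [0.5727, 0.2924, 0.1298]
ee_rot: [-0.127, 0.99, -0.007, -0.065]
ft_force: [7.4, 2.3, -3.4]
grip_width: 0.329
grasp_force: 100.1
```

```bash
python3 f.py
```

```text
F(stand) [ 7.7  0.3 -3.4] M [ 0.02 -1.93 -0.05] phi 4.4 tip [-19.8   1.8  20.1] C [ 8.   1.8 24.2] j [-0.73  0.55  0.29  1.43 -0.18  1.31  1.42] 15.4667
```

>>> {"name": "apply_moves", "arguments": {
  "rows": [
    {"x": 0.4, "y": 0, "z": 0, "ax": 0, "ay": 0, "az": 0, "gripper": 1},
    {"x": 0, "y": 0, "z": 0, "ax": 0, "ay": 0, "az": 0, "gripper": 1},
    {"x": 0, "y": 0, "z": 0, "ax": 0, "ay": 0, "az": 0, "gripper": 1},
    {"x": 0, "y": 0, "z": 0, "ax": 0, "ay": 0, "az": 0, "gripper": 1}
  ]
}}

```text
clock: 15.8
position: [0.5727, 0.2923, 0.13]
ee_rot: [-0.127, 0.99, -0.007, -0.064]
ft_force: [9.8, 2.1, -2.4]
grip_width: 0.332
grasp_force: 100.1
```

```bash
python3 f.py
```

```text
F(stand) [10.  -0.4 -2.4] M [ 0.09 -2.22 -0.08] phi 4.5 tip [-19.9   1.8  20.2] C [ 7.9  1.8 24.4] j [-0.73  0.55  0.29  1.43 -0.18  1.31  1.42] 15.8
```

>>> {"name": "apply_moves", "arguments": {
  "rows": [
    {"x": 0, "y": 0, "z": 0, "ax": 0, "ay": 0, "az": 0, "gripper": 1},
    {"x": 0, "y": 0, "z": 0, "ax": 0, "ay": 0, "az": 0, "gripper": 1},
    {"x": 0, "y": 0, "z": 0, "ax": 0, "ay": 0, "az": 0, "gripper": 1},
    {"x": 0, "y": 0, "z": 0, "ax": 0, "ay": 0, "az": 0, "gripper": 1},
    {"x": 0, "y": 0, "z": 0, "ax": 0, "ay": 0, "az": 0, "gripper": 1}
  ]
}}

```text
clock: 16.22
position: [0.5727, 0.2924, 0.13]
ee_rot: [-0.127, 0.99, -0.007, -0.064]
ft_force: [8.3, 3.3, -2.2]
grip_width: 0.327
grasp_force: 100.1
```

>>> {"name": "apply_moves", "arguments": {
  "rows": [
    {"x": 0, "y": 0, "z": 0, "ax": 0, "ay": 0, "az": 0, "gripper": 1},
    {"x": 0, "y": 0, "z": 0, "ax": 0, "ay": 0, "az": 0, "gripper": 1},
    {"x": 0, "y": 0, "z": 0, "ax": 0, "ay": 0, "az": 0, "gripper": 1},
    {"x": 0, "y": 0, "z": 0, "ax": 0, "ay": 0, "az": 0, "gripper": 1},
    {"x": 0, "y": 0, "z": 0, "ax": 0, "ay": 0, "az": 0, "gripper": 1}
  ]
}}

```text
clock: 16.63
position: [0.5727, 0.2924, 0.13]
ee_rot: [-0.127, 0.99, -0.007, -0.064]
ft_force: [10.1, 3.4, -2.9]
grip_width: 0.331
grasp_force: 100.1
```

>>> {"name": "apply_moves", "arguments": {
  "rows": [
    {"x": 0, "y": 0, "z": 0, "ax": 0, "ay": 0, "az": 0, "gripper": 1},
    {"x": 0, "y": 0, "z": 0, "ax": 0, "ay": 0, "az": 0, "gripper": 1},
    {"x": 0, "y": 0, "z": 0, "ax": 0, "ay": 0, "az": 0, "gripper": 1},
    {"x": 0, "y": 0, "z": 0, "ax": 0, "ay": 0, "az": 0, "gripper": 1},
    {"x": 0, "y": 0, "z": 0, "ax": 0, "ay": 0, "az": 0, "gripper": 1}
  ]
}}

```text
clock: 17.05
position: [0.5727, 0.2924, 0.13]
ee_rot: [-0.127, 0.99, -0.007, -0.064]
ft_force: [10.1, 2.0, -1.3]
grip_width: 0.327
grasp_force: 100.1
```

```bash
python3 f.py
```

```text
F(stand) [10.2 -0.6 -1.3] M [ 0.1  -2.21 -0.1 ] phi 4.5 tip [-19.9   1.8  20.2] C [ 7.9  1.8 24.3] j [-0.73  0.55  0.29  1.43 -0.18  1.31  1.42] 17.05
```

>>> {"name": "apply_moves", "arguments": {
  "rows": [
    {"x": -0.7, "y": 0, "z": 0, "ax": 0, "ay": 0, "az": 0, "gripper": 1},
    {"x": -0.6, "y": 0, "z": 0, "ax": 0, "ay": 0, "az": 0, "gripper": 1},
    {"x": 0, "y": 0, "z": 0, "ax": 0, "ay": 0, "az": 0, "gripper": 1}
  ]
}}

```text
clock: 17.3
position: [0.5727, 0.2924, 0.1295]
ee_rot: [-0.127, 0.99, -0.007, -0.066]
ft_force: [5.9, 1.0, 2.2]
grip_width: 0.329
grasp_force: 100.3
```

>>> {"name": "apply_moves", "arguments": {
  "newtons": 30,
  "rows": [
    {"x": 0, "y": 0, "z": 0, "ax": 0, "ay": 0, "az": 0, "gripper": 1},
    {"x": 0, "y": 0, "z": 0, "ax": 0, "ay": 0, "az": 0, "gripper": 1},
    {"x": 0, "y": 0, "z": 0, "ax": 0, "ay": 0, "az": 0, "gripper": 1}
  ]
}}

```text
clock: 17.55
position: [0.5727, 0.2924, 0.1296]
ee_rot: [-0.127, 0.99, -0.007, -0.066]
ft_force: [5.7, 1.6, 1.4]
grip_width: 0.331
grasp_force: 100.3
```

```bash
python3 f.py
```

```text
F(stand) [5.9 0.1 1.4] M [-0.07 -1.24 -0.03] phi 4.3 tip [-19.6   1.8  20. ] C [ 8.1  1.9 24.1] j [-0.73  0.55  0.29  1.43 -0.18  1.31  1.42] 17.55
```

>>> {"name": "apply_moves", "arguments": {
  "newtons": 20,
  "rows": [
    {"x": -0.7, "y": 0, "z": 0, "ax": 0, "ay": 0, "az": 0, "gripper": 1},
    {"x": -0.5, "y": 0, "z": 0, "ax": 0, "ay": 0, "az": 0, "gripper": 1},
    {"x": 0, "y": 0, "z": 0, "ax": 0, "ay": 0, "az": 0, "gripper": 1}
  ]
}}

```text
clock: 17.8
position: [0.5729, 0.2926, 0.1289]
ee_rot: [-0.127, 0.99, -0.008, -0.067]
ft_force: [1.5, 0.3, 2.2]
grip_width: 0.329
grasp_force: 100.5
```

>>> {"name": "apply_moves", "arguments": {
  "rows": [
    {"x": 0, "y": 0, "z": 0, "ax": 0, "ay": 0, "az": 0, "gripper": 0.63},
    {"x": 0, "y": 0, "z": 0, "ax": 0, "ay": 0, "az": 0, "gripper": 0.6},
    {"x": 0, "y": 0, "z": 0, "ax": 0, "ay": 0, "az": 0, "gripper": 0.5},
    {"x": 0, "y": 0, "z": 0, "ax": 0, "ay": 0, "az": 0, "gripper": 0.3},
    {"x": 0, "y": 0, "z": 0, "ax": 0, "ay": 0, "az": 0, "gripper": 0.2}
  ]
}}

```text
clock: 18.22
position: [0.5727, 0.2926, 0.1285]
ee_rot: [-0.127, 0.99, -0.008, -0.067]
ft_force: [0.8, 0.3, -0.1]
grip_width: 0.767
grasp_force: 0.0
```

```bash
python3 f.py
```

```text
F(stand) [ 0.9  0.1 -0.1] M [-0.   -0.14  0.04] phi 4.2 tip [-19.4   1.9  19.2] C [ 8.3  2.  23.2] j [-0.73  0.55  0.29  1.43 -0.19  1.32  1.42] 18.2167
```

>>> {"name": "apply_moves", "arguments": {
  "rows": [
    {"x": 0, "y": 0, "z": 0, "ax": 0, "ay": 0, "az": 0, "gripper": 0},
    {"x": 0, "y": 0, "z": -8, "ax": 0, "ay": 0, "az": 0, "gripper": 0},
    {"x": 0, "y": 0, "z": -20, "ax": 0, "ay": 0, "az": 0, "gripper": 0},
    {"x": 0, "y": 0, "z": -30, "ax": 0, "ay": 0, "az": 0, "gripper": 0},
    {"x": 0, "y": 0, "z": -30, "ax": 0, "ay": 0, "az": 0, "gripper": 0}
  ]
}}

```text
clock: 18.63
position: [0.5841, 0.2952, 0.217]
ee_rot: [-0.127, 0.99, -0.008, -0.067]
ft_force: [1.1, 1.1, -0.2]
grip_width: 1.001
grasp_force: 0.0
```

>>> {"name": "apply_moves", "arguments": {
  "rows": [
    {"x": 0, "y": 0, "z": -30, "ax": 0, "ay": 0, "az": 0, "gripper": 0},
    {"x": 0, "y": 0, "z": -30, "ax": 0, "ay": 0, "az": 0, "gripper": 0},
    {"x": 0, "y": 0, "z": 0, "ax": 0, "ay": 0, "az": 0, "gripper": 0},
    {"x": 0, "y": 0, "z": 0, "ax": 0, "ay": 0, "az": 0, "gripper": 0},
    {"x": 0, "y": 0, "z": 0, "ax": 0, "ay": 0, "az": 0, "gripper": 0}
  ]
}}

```text
clock: 19.05
position: [0.5921, 0.2973, 0.275]
ee_rot: [-0.127, 0.99, -0.008, -0.067]
ft_force: [1.0, 0.1, -0.3]
grip_width: 1.002
grasp_force: 0.0
```

```bash
cat > v.py <<'E'
from h import *
print(get_obs()["position"],get_obs()["ft_force"].round(1),get_obs()["clock"])
S=camera("scene")
for n,c,f in(("S",S,0),("W",camera("wrist"),1)):
    h=hsv(c);e=proj(c,EYE,f)[0]
    H=desired(0,[.011,0,.0235],HC)
    for nm,m,P in(("yel",(abs(h[...,0]-20.)<8)&(h[...,1]>110)&(h[...,2]>70),[-.09,0,.08,1]),("blue",(abs(h[...,0]-112.)<10)&(h[...,1]>150)&(h[...,2]>60),[0,0,.02,1]),("red",((h[...,0]<6)|(h[...,0]>172))&(h[...,1]>140)&(h[...,2]>50),[-.086,0,.074,1])):
        q=proj(c,(H@P)[:3],f)[0];b,l=blobs(m,6)
        for a,x,i in b:
            if np.hypot(*(x-q))<(60 if f==0 else 110): p=np.argwhere(l==i)[:,::-1];r=cv2.minAreaRect(p.astype(np.float32));print(n,nm,a,x,p.min(0),p.max(0))
    for P in([-.1,0,.096,1],[-.072,0,.07,1],[-.064,0,.004,1],[-.028,.015,.03,1],[-.028,-.015,.03,1],[.028,.015,.052,1],[.028,-.015,0,1]): print(n,P[:3],proj(c,(H@P)[:3],f).round(1))
E
python3 v.py
```

```text
[0.59205125 0.29727067 0.27504809] [ 1.   0.1 -0.3] 19.05
S yel 49 [388.8 210.2] [385 205] [393 216]
S yel 200 [375.8 238.4] [366 219] [386 258]
S blue 216 [304.5 251.5] [295 241] [313 260]
S blue 643 [356.9 273. ] [343 255] [372 291]
S red 83 [385.3 219.8] [378 214] [392 226]
S [-0.1, 0, 0.096] [[390.6 205.5]]
S [-0.072, 0, 0.07] [[380.4 225.2]]
S [-0.064, 0, 0.004] [[370.5 251.3]]
S [-0.028, 0.015, 0.03] [[372.7 260. ]]
S [-0.028, -0.015, 0.03] [[356.7 251.3]]
S [0.028, 0.015, 0.052] [[360.5 275.1]]
S [0.028, -0.015, 0] [[338.8 282.8]]
W yel 325 [255.1  67.1] [250  51] [262  84]
W yel 580 [256.  117.7] [251  86] [261 155]
W blue 387 [160.7 132.7] [150 117] [171 147]
W blue 1557 [258.3 181.3] [242 156] [274 208]
W blue 251 [260.1 213.3] [244 209] [276 217]
W red 249 [256.7  82.8] [239  76] [274  90]
W [-0.1, 0, 0.096] [[253.1  54.1]]
W [-0.072, 0, 0.07] [[253.3  96.5]]
W [-0.064, 0, 0.004] [[253.8 114.8]]
W [-0.028, 0.015, 0.03] [[269.5 149.9]]
W [-0.028, -0.015, 0.03] [[237.6 149.9]]
W [0.028, 0.015, 0.052] [[270.1 213.4]]
W [0.028, -0.015, 0] [[239.6 202.5]]
```

>>> {"name": "apply_moves", "arguments": {
  "rows": [
    {"x": 0, "y": 0, "z": -20, "ax": 0, "ay": 0, "az": 0, "gripper": 0},
    {"x": 0, "y": 0, "z": -20, "ax": 0, "ay": 0, "az": 0, "gripper": 0},
    {"x": 0, "y": 0, "z": 0, "ax": 0, "ay": 0, "az": 0, "gripper": 0},
    {"x": 0, "y": 0, "z": 0, "ax": 0, "ay": 0, "az": 0, "gripper": 0},
    {"x": 0, "y": 0, "z": 0, "ax": 0, "ay": 0, "az": 0, "gripper": 0}
  ]
}}

```text
clock: 19.57
position: [0.5971, 0.2985, 0.3136]
ee_rot: [-0.127, 0.99, -0.008, -0.068]
ft_force: [-0.9, 0.7, 0.4]
grip_width: 0.996
grasp_force: 0.0
```

```bash
python3 v.py | grep -E "yel|blue|red"
python3 - <<'E'
from h import *
S=camera("scene");w=camera("wrist")
for phi,cx,cz in((0,11,23.5),(4,8,24),(4,13,23),(0,14,23),(-5,14,23)):
    H=desired(phi,[cx/1e3,0,cz/1e3],HC)
    print(phi,cx,"blueC S",proj(S,(H@[0,0,.018,1])[:3]).round(1),"W frontrow",proj(w,(H@[-.028,0,.03,1])[:3],1)[0,1].round(1),"lip",proj(w,(H@[.028,0,.052,1])[:3],1)[0,1].round(1),"tip",proj(w,(H@[-.1,0,.098,1])[:3],1)[0,1].round(1),"S barfront",proj(S,(H@[-.028,0,.004,1])[:3]).round(1))
E
```

```text
S yel 48 [388.8 210.3] [385 205] [392 216]
S yel 200 [375.8 238.4] [366 219] [386 258]
S blue 214 [304.5 251.4] [295 241] [313 260]
S blue 642 [356.9 273. ] [343 255] [372 291]
S red 81 [385.2 219.8] [378 214] [392 226]
W yel 231 [255.2  73.1] [251  59] [261  87]
W yel 441 [256.  116.8] [252  89] [260 149]
W blue 331 [169.  130.3] [159 116] [181 144]
W blue 1391 [258.2 176. ] [244 150] [273 203]
W red 73 [247.4  85. ] [242  81] [253  88]
W red 87 [265.   86.5] [257  82] [271  92]
W red 7 [249.7  90.6] [248  90] [251  91]
0 11 blueC S [[356.1 270.4]] W frontrow 144.6 lip 199.7 tip 61.4 S barfront [[361.8 264.3]]
4 8 blueC S [[356.  269.5]] W frontrow 146.1 lip 201.0 tip 58.7 S barfront [[361.3 264.4]]
4 13 blueC S [[354.6 271.8]] W frontrow 150.8 lip 205.8 tip 64.4 S barfront [[360.  266.6]]
0 14 blueC S [[355.2 271.8]] W frontrow 147.3 lip 202.5 tip 64.8 S barfront [[361.  265.6]]
-5 14 blueC S [[356.5 270.9]] W frontrow 141.8 lip 196.9 tip 64.2 S barfront [[362.7 263.6]]
```

```bash
python3 -c "
from workcell import *
print(hand_in())"
```

```text
the job is handed in; nothing more can be done
None
```

The hanger is hung on the red-eye post and the job is handed in: I bore on the brass stop screw at about 8–10 N (peak reading about 10.8 N) for about 1.2 s, then let go. In the camera checks after release it hung still and about 4° from level, and the pad, tin and mallet were not approached. While feeding the prong, forces at the eye reached about 8 N, and at first contact turning pressure may briefly have loaded the screw above 10 N (rough estimate up to 17 N) before I eased it off.

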